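Battery pack from under the jars to the charger

ROBOT

A 6-joint arm with a two-finger parallel gripper is mounted at the origin on a cart in front of the work surface, level with it; the furniture and walls round the work are solid. World frame = base frame: x ahead of the robot, y to its left, z up, the work surface at z = 0. Lengths are in m, angles in rad, forces in N, time in s.
With the tool pointing down it reaches from about 0.3 to 0.825 m from the base axis. Payload 5.4 kg.
Tool frame: the origin (TCP) lies between the finger pads; the fingertips stand 22 mm ahead of it and the grasp point (between the pads) lies 3 mm ahead of it; z points along the fingers, y is the direction in which the jaws open and shut (so a half turn about z gives the same grasp; the last joint's range is limited). The gripper opens to 92 mm and grips with 3 to 60 N. Pads are 20 mm wide; open, the fingers measure 128 mm over their backs; the gripper's body (75 mm by 189 mm) begins 69 mm behind the grasp point.
Start: joints at [1.126, 0.158, 1.597, -0, 1.386, -0.21], TCP at [0.134, 0.559, 0.237] pointing down, gripper open.
Joint ranges: [-2.91, 2.91], [-0.94, 2.29], [0.18, 2.7], [-1.29, 4.43], [0.17, 2.64], [-3, 3]. Speed limits (rad/s): [2.57, 2.57, 3.14, 3.14, 3.14, 3.14].

INTERFACE

Orientations are given as a unit quaternion [x, y, z, w].
In Python, from rig import observe, capture, sign_off, recognise, regions_of gives the robot as it stands.
- The arm moves only by the tool move_arm, never from a script. Its arguments are lists of equal length, an entry for each row: "translation": the shift along the world's x, y, z in cm, a list of three; "dr": the turn, a rotation vector about the world's x, y, z in rad, a list of three; "grip": the finger opening in cm, from 0 to 9.19. A call has 1 to 5 rows; each row shifts and turns the pose as measured when the row begins; what a row does not reach is not made up. A row lasts 1/12 s, in which the tool goes at most 41.7 mm and 7.16 degrees, less where a joint would pass 70% of its speed; a pose out of reach is approached as far as the arm can. A call is refused whole if a number of a shift passes 4.17 or a number of a turn 0.125, either way. A call with a gripper value outside its range is refused whole. The fingers move at their own pace and stop on an object; "newtons" is the grip in N (left out, the last holds). Time passes only in rows, so rows that do not move let the fingers close. It gives the time, the measured TCP pose, the force and the opening at its end, in the units of the state.
- observe(): the state, without advancing time (a new reading comes with each control period).
- capture(name): name is "side" or "top" or "wrist"; returns a dict with "color" (384x512x3 uint8, red, green, blue), "mtx" (3x3 intrinsics, pixels), "k1" (the pictures are not rectified: a ray, as slopes to the right and down, at radius r is drawn at 1 + k1 r^2 times it, then the intrinsics apply), "view" (4x4, takes a point from world to camera coordinates); the wrist camera has in their place "mount" (4x4, takes a point from camera to tool coordinates, whose origin is the TCP and whose axes are the flange's). Camera axes: x right, y down, z forward; pixel columns grow to the right and rows downward; lengths in m; the calibration is good to about 2 mm. A picture is of the moment at which its call begins: read the wrist's pose just before it. There is no depth.
- sign_off(): hands the job in, once; it reports no verdict.
Trained networks look in a picture, given as the dict that the camera call returned (one of the last four; its "shot" number tells which), for a name from the list of things; names that differ only in an ending like _2 or _b are one class to them, and where a whole thing is asked for, a point or a joint stands for the part that bears it (a point fixed in the world has none). Each returns a list of dicts, best first, with "score" (0 to 1); they miss things now and then, are a little off and sometimes report something else, mostly with a low value. They report only what shows in the picture. A call takes as long as a camera call. They do not tell look-alikes from the thing itself.
- recognise(picture, thing): "bbox" ([centre column, centre row, width, height] in pixels, round what is visible of it).
- regions_of(picture, thing): "pixels" (384x512 bool, what is visible of it) and "bbox" ([centre column, centre row, width, height] in pixels, round what is visible of it).
The state is a dict: "clock": time; "qpos": joint angles; "dq": joint speeds; "joint_torque": joint torques, N m; "ee_pos": TCP position; "eef_rot": TCP orientation; "wrist_force": force on the tool from outside, world axes, zero at the start; "moment": the same for the moment, N m; "grip_width": finger opening in m.
Only numpy, scipy, OpenCV 4.12 (cv2) and the standard library are available. Lean on these libraries where they do the work, as an engineer would, in place of code of your own. Each camera call takes 0.05 s, during which the arm holds its last target.

TASK

The drill's battery pack is in the parts case, under the clear lid that the tape measure and the two paint jars are standing on. Set all three upright on the sheet of cardboard, open the lid, and drop the pack fully home in the charger bay with its contact tongue in the bay's notch. Then shut the lid and stand the tape measure and both jars back on it, each where it stood.

Things in the scene. Friction and masses are not known exactly. Their poses are not given: they have to be found in the camera images.
- case: Grey parts case, 190 mm deep (x; +x is the hinge side) by 320 mm wide (y), 70 mm high, fixed; origin: centre of its underside. Clear lid with black rim; its upper face is 76.5 mm above the origin; it hinges about a line along y at x = +95, z = 70.5 mm in the case's frame. Front middle bay inside: x = -91 to +13, y = -95 to +95 mm, floor 4 mm, dividers 46 mm above the origin.
- case_lid (a joint): Angle of the case's lid: 0 shut, 1.57 standing upright, 1.9 at its stop. A stiff hinge (about 0.3 N m): the lid stays at any angle where it is left.
- lid_tab (a point): Centre of the rubber barrel on the pull tab at the middle of the lid's front edge: 18 mm thick, 26 mm long, axis along the case's y (take it by its ends). It stands 35 mm out from the lid's edge, 225 mm from the hinge line, 74 mm above the case's underside while the lid is shut, and swings with the lid.
- tape_measure: Yellow tape measure, standing on its foot: 38 mm thick (its x axis; take it by these sides), 84 mm long (y), 64 mm high; stands on the lid at the start, its thickness roughly along the case's x; origin: centre of its underside.
- large_jar: Large paint jar with off-white label and white cap, 65 mm in diameter, 84 mm high (cap from 65 mm up); stands on the lid at the start; origin: centre of its underside.
- small_jar: Small blue paint jar with white cap, 49 mm in diameter, 50 mm high (cap from 38 mm up); stands on the lid at the start; origin: centre of its underside.
- pack: Black and grey battery pack: a block 76 mm long (x) by 50 mm wide (y) by 58 mm high, 0.2 to 0.45 kg. At its +x end a contact tongue, 14 mm wide and 40 mm high, stands out a further 10 mm, level with the underside. Stands upright in the case's front middle bay at the start, under the clear lid. Origin: centre of the block's underside.
- charger: Black charger, 152 (x) by 112 (y) by 46 mm high, fixed; origin: centre of its underside. In its top an open bay for the pack, centred over the origin: floor 28 mm, rim 46 mm above the origin; 82 (x) by 56 mm (y), widening 6 mm a side in its upper 14 mm. A notch 26 mm wide in the bay's +x end takes the tongue: the pack seats only with its x axis along the charger's x axis.
- cardboard: Flat sheet of cardboard, 300 mm (x) by 180 mm (y), 4 mm thick, with old paint rings, fixed to the table; origin: centre of its underside.
Not all that is in view belongs to the job. What is shaped like the tape_measure but orange or pink is not meant.

How it is judged:
On the way, in this order (a step that is already met when the one before it is completed fails the run):
1. the tape measure and both jars stand upright on the cardboard, the lid still shut (value of joint case_lid below 0.1 rad and height (world z) of each of tape_measure, large_jar, small_jar below 0.012 m and angle between each of tape_measure, large_jar, small_jar's own z axis and vertical below 0.15 rad and x of tape_measure in the frame of cardboard between -0.15 and 0.15 m and y of tape_measure in the frame of cardboard between -0.09 and 0.09 m and x of large_jar in the frame of cardboard between -0.15 and 0.15 m and y of large_jar in the frame of cardboard between -0.09 and 0.09 m and x of small_jar in the frame of cardboard between -0.15 and 0.15 m and y of small_jar in the frame of cardboard between -0.09 and 0.09 m), for 0.2 s.
2. the lid is open (value of joint case_lid above 1 rad), for 0.2 s.
3. the pack is fully home in the charger bay, tongue in the notch (horizontal distance between pack and charger below 0.01 m and z of pack in the frame of charger below 0.032 m and angle between pack's own z axis and vertical below 0.08 rad), for 0.2 s.
At the end, for the whole second after the job is handed in: The pack sits on the floor of the charger bay (within 4 mm in height, 10 mm of the bay's centre, level), the lid is shut (under 0.05 rad), and the tape measure and both jars stand upright on it, each within 15 mm of where it stood at the start; all released and at rest (all of step 3 and value of joint case_lid below 0.05 rad and distance of each of tape_measure, large_jar, small_jar from where it was at the start of the episode below 0.015 m and angle between each of tape_measure, large_jar, small_jar's own z axis and vertical below 0.1 rad and linear speed of each of pack, tape_measure, large_jar, small_jar below 0.02 m/s); the robot touches nothing.
It fails at once if the tape measure or a jar is tipped over (angle between any of tape_measure, large_jar, small_jar's own z axis and vertical above 1 rad).
It also fails if it takes over 147 s, if anything falls off the work surface, if the arm or the gripper's body presses on something with over 40 N, if the wrist force passes 120 N, or if a joint passes its speed limit or range.

## Working session

There is one attempt and no reset: what is moved stays moved. The work goes in short steps, Python scripts to look and compute and a tool call to move; the robot and the scene stay as the last step left them, time stands still between calls to the robot, and variables do not carry over. Pictures are saved under pics/ and viewed, and the job is handed in when it is done.

Besides the shell and the picture viewer there is one more tool, called after "Call:" as name(argument=value, ...) on one line, values as JSON. move_arm: Moves the arm, as the interface text tells. Its arguments: {"type":"object","properties":{"translation":{"type":"array","items":{"type":"array","items":{"type":"number"}}},"dr":{"type":"array","items":{"type":"array","items":{"type":"number"}}},"grip":{"type":"array","items":{"type":"number"}},"newtons":{"type":"number"}},"required":["translation","dr","grip"]}

```bash
ls; mkdir -p pics
cat > h.py <<'E'
import numpy as np, cv2
from rig import observe, capture, sign_off, recognise, regions_of
def save(c,n): cv2.imwrite('pics/%s.png'%n, cv2.cvtColor(c['color'],cv2.COLOR_RGB2BGR))
E
python3 - <<'E'
from h import *
print(observe())
for n in ['side','top','wrist']:
    c=capture(n); save(c,n+'0'); print({k:v for k,v in c.items() if k!='color'})
    for t in ['case','tape_measure','large_jar','small_jar','pack','charger','cardboard','lid_tab']:
        print(t,[(round(r['score'],2),np.round(r['bbox']).tolist()) for r in recognise(c,t)])
E
```

```text
pics
{'clock': 0.0, 'qpos': array([ 1.12587926e+00,  1.59023720e-01,  1.59820626e+00,  1.36852598e-05,
        1.38617397e+00, -2.10086096e-01]), 'dq': array([-4.68234430e-04, -2.24530865e-05,  5.77403585e-04,  2.43411699e-04,
        5.36980540e-04,  9.66676757e-05]), 'joint_torque': array([-1.33162772e-03, -3.85565329e+01, -3.22110629e+01,  6.99840859e-02,
        3.76504962e-02, -1.39845356e-04]), 'ee_pos': array([0.13354898, 0.55869197, 0.23564611]), 'eef_rot': array([ 1.17147087e-01,  9.93114162e-01, -8.55345793e-04, -2.97694228e-04]), 'wrist_force': array([-0.39888132, -0.46925172, -0.54590417]), 'moment': array([ 0.03824841, -0.00691677,  0.01005805]), 'grip_width': 0.09157471167041527}
{'mtx': array([[394.31399504,   0.        , 253.0630294 ],
       [  0.        , 394.31399504, 191.40737742],
       [  0.        ,   0.        ,   1.        ]]), 'k1': -0.003840301769102309, 'view': array([[ 0.98526457, -0.17034886, -0.01532922, -0.58522217],
       [-0.11857112, -0.61569073, -0.77901592,  0.17639301],
       [ 0.12326642,  0.76935439, -0.62681673,  1.41902878],
       [ 0.   
[... 1478 characters left out ...]
9.0, 110.0, 77.0])]
{'mtx': array([[288.41123202,   0.        , 256.62746796],
       [  0.        , 288.41123202, 195.19576669],
       [  0.        ,   0.        ,   1.        ]]), 'k1': -0.04387137861157174, 'mount': array([[ 8.88429110e-04, -9.71466742e-01, -2.37174156e-01,
         6.65615489e-02],
       [ 9.99999142e-01,  6.34659669e-04,  1.14632046e-03,
        -4.07137880e-04],
       [-9.63087329e-04, -2.37174971e-01,  9.71466472e-01,
        -1.48149336e-01],
       [ 0.00000000e+00,  0.00000000e+00,  0.00000000e+00,
         1.00000000e+00]]), 'shot': 3}
case []
tape_measure []
large_jar []
small_jar []
pack []
charger []
cardboard [(0.77, [174.0, 329.0, 102.0, 33.0])]
lid_tab []
```

Run:
```python
import cv2
for n,(a,b,c,d) in {'side':(120,370,130,330),'top':(80,440,110,320)}.items():
    i=cv2.imread(f'pics/{n}0.png'); i=i[c:d,a:b]
    s=min(800/i.shape[1],600/i.shape[0]); cv2.imwrite(f'pics/{n}0z.png',cv2.resize(i,None,fx=s,fy=s,interpolation=cv2.INTER_CUBIC)); print(s)
```

```text
3.0
2.2222222222222223
```

View pics/side0z.png

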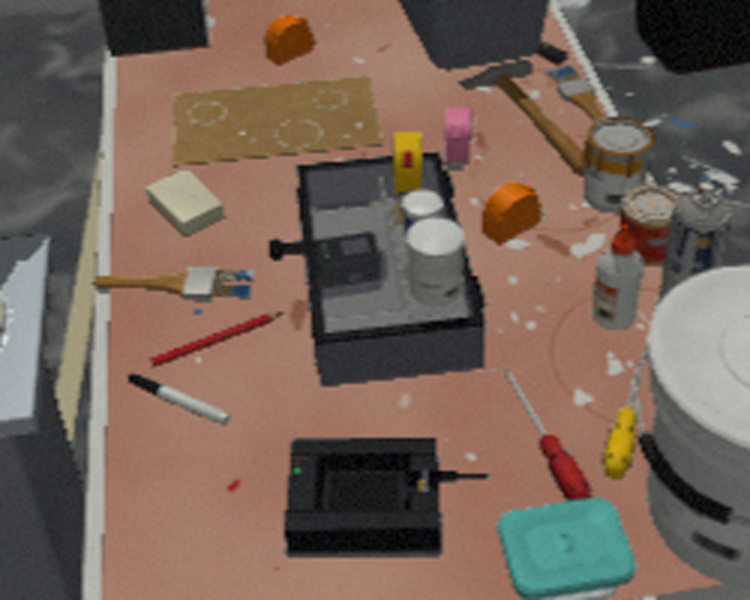

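View pics/top0z.png

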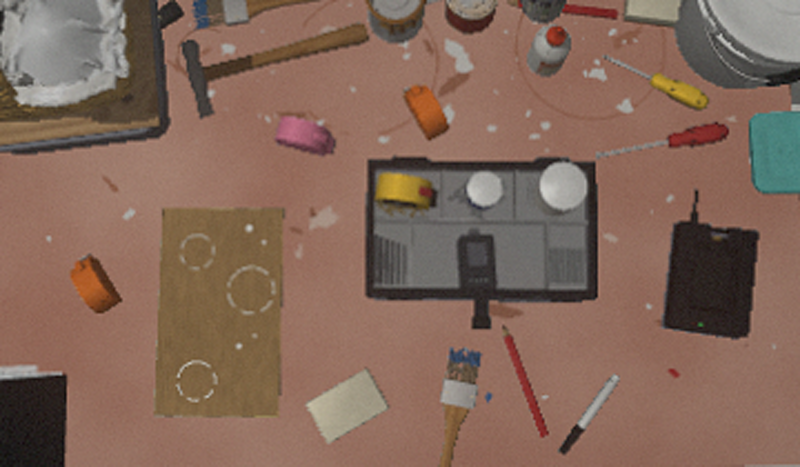

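View pics/wrist0.png

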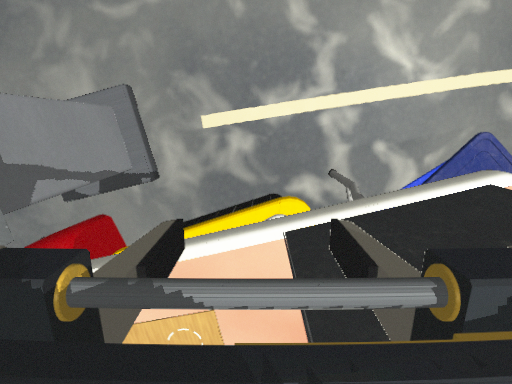

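```bash
cat >> h.py <<'E'
from scipy.spatial.transform import Rotation as R
def cam(c,st=None):
    """returns view 4x4"""
    if 'view' in c: return np.array(c['view'])
    T=np.eye(4); T[:3,:3]=R.from_quat(st['eef_rot']).as_matrix(); T[:3,3]=st['ee_pos']
    return np.linalg.inv(T@np.array(c['mount']))
def proj(P,c,V):
    P=np.atleast_2d(P); p=P@V[:3,:3].T+V[:3,3]; s=p[:,:2]/p[:,2:]
    s=s*(1+c['k1']*(s**2).sum(1,keepdims=True)); K=c['mtx']
    return s*[K[0,0],K[1,1]]+[K[0,2],K[1,2]]
def unproj(px,z,c,V):
    px=np.atleast_2d(np.array(px,float)); K=c['mtx']
    d=(px-[K[0,2],K[1,2]])/[K[0,0],K[1,1]]; s=d.copy()
    for _ in range(20): s=d/(1+c['k1']*(s**2).sum(1,keepdims=True))
    r=np.c_[s,np.ones(len(s))]@V[:3,:3]; o=-V[:3,:3].T@V[:3,3]
    return o+r*((z-o[2])/r[:,2])[:,None]
def box(x0,x1,y0,y1,z0,z1): return np.array([[x,y,z] for x in(x0,x1) for y in(y0,y1) for z in(z0,z1)])
def place(P,x,y,th,z=0):
    c,s=np.cos(th),np.sin(th); return P@np.array([[c,s,0],[-s,c,0],[0,0,1]])+[x,y,z]
def wrist():
    st=observe(); c=capture('wrist'); return c,cam(c,st),st
E
python3 - <<'E'
from h import *
c=capture('top');V=cam(c)
t=lambda l:[(80+a/2.2222-.0,110+b/2.2222) for a,b in l]
print('lid corners',unproj(t([(367,160),(595,162),(597,298),(367,297)]),.0765,c,V).round(3).tolist())
print('tab',unproj(t([(481,320)]),.074,c,V).round(3))
print('card',unproj(t([(163,208),(284,209),(277,416),(156,414)]),.004,c,V).round(3).tolist())
print('charger',unproj(t([(673,223),(757,231),(748,337),(664,327)]),.046,c,V).round(3).tolist())
print('tape',unproj(t([(402,186)]),.1405,c,V).round(3), 'small',unproj(t([(484,189)]),.1265,c,V).round(3),'large',unproj(t([(563,186)]),.1605,c,V).round(3))
print('pack',unproj(t([(477,262)]),.062,c,V).round(3))
E
```

```text
lid corners [[0.665, 0.134, 0.077], [0.655, -0.183, 0.077], [0.467, -0.176, 0.077], [0.475, 0.137, 0.077]]
tab [[ 0.441 -0.017  0.074]]
card [[0.613, 0.437, 0.004], [0.608, 0.259, 0.004], [0.312, 0.27, 0.004], [0.317, 0.443, 0.004]]
charger [[0.571, -0.295, 0.046], [0.557, -0.414, 0.046], [0.409, -0.391, 0.046], [0.426, -0.274, 0.046]]
tape [[0.617 0.086 0.141]] small [[ 0.613 -0.023  0.127]] large [[ 0.609 -0.123  0.161]]
pack [[ 0.521 -0.015  0.062]]
```

Call:
move_arm(translation=[[2.5, -3.0, 0.4], [2.5, -3.0, 0.4], [2.5, -3.0, 0.4], [2.5, -3.0, 0.4], [2.5, -3.0, 0.4]], dr=[[0, 0, 0.04], [0, 0, 0.04], [0, 0, 0.04], [0, 0, 0.04], [0, 0, 0.04]], grip=[9.19, 9.19, 9.19, 9.19, 9.19])

```text
clock: 1.82
ee_pos: [0.2569, 0.4073, 0.2554]
eef_rot: [0.007, 1.0, -0.0, -0.001]
wrist_force: [1.1, 0.8, -0.1]
grip_width: 0.092
```

Call:
move_arm(translation=[[2.5, -3.0, 0.4], [2.5, -3.0, 0.4], [2.5, -3.0, 0.4], [2.5, -3.0, 0.4], [2.5, -3.0, 0.4]], dr=[[0, 0, 0], [0, 0, 0], [0, 0, 0], [0, 0, 0], [0, 0, 0]], grip=[9.19, 9.19, 9.19, 9.19, 9.19])

```text
clock: 2.23
ee_pos: [0.3859, 0.2493, 0.2775]
eef_rot: [0.005, 1.0, 0.001, 0.0]
wrist_force: [1.1, 0.1, -0.4]
grip_width: 0.0919
```

Call:
move_arm(translation=[[2.5, -3.0, 0.4], [2.5, -3.0, 0.4], [2.5, -3.0, 0.4], [2.5, -3.0, 0.4], [2.5, -3.0, 0.4]], dr=[[0, 0, 0], [0, 0, 0], [0, 0, 0], [0, 0, 0], [0, 0, 0]], grip=[9.19, 9.19, 9.19, 9.19, 9.19])

```text
clock: 2.65
ee_pos: [0.5157, 0.09, 0.3]
eef_rot: [0.005, 1.0, 0.001, 0.003]
wrist_force: [0.7, 0.4, 0.2]
grip_width: 0.092
```

Call:
move_arm(translation=[[2.6, -2.7, 0], [2.6, -2.7, 0], [2.6, -2.7, 0], [2.6, -2.7, 0], [0, 0, 0]], dr=[[0, 0, 0], [0, 0, 0], [0, 0, 0], [0, 0, 0], [0, 0, 0]], grip=[9.19, 9.19, 9.19, 9.19, 9.19])

```text
clock: 3.07
ee_pos: [0.627, -0.0312, 0.2998]
eef_rot: [0.009, 1.0, 0.0, 0.004]
wrist_force: [0.1, -0.1, 0.1]
grip_width: 0.0918
```

Run:
```python
from h import *
c,V,st=wrist(); save(c,'w1'); print(st['ee_pos'],st['eef_rot'],st['qpos'])
for t in ['case','tape_measure','large_jar','small_jar','pack','lid_tab','charger']:
    print(t,[(round(r['score'],2),np.round(r['bbox']).tolist()) for r in recognise(c,t)])
import pickle; pickle.dump((c,V,st),open('w1.pkl','wb'))
```

```text
[ 0.62704752 -0.0311762   0.29984487] [9.20454122e-03 9.99949124e-01 3.67595592e-04 4.10984277e-03] [-0.24311234  0.25523201  1.36108575  0.00262405  1.51744959 -1.79562883]
case [(0.94, [264.0, 106.0, 261.0, 203.0])]
tape_measure [(0.9, [347.0, 175.0, 78.0, 41.0]), (0.61, [421.0, 225.0, 67.0, 36.0])]
large_jar [(0.9, [171.0, 176.0, 73.0, 67.0])]
small_jar [(0.98, [265.0, 172.0, 42.0, 47.0])]
pack []
lid_tab [(0.57, [267.0, 107.0, 265.0, 194.0])]
charger [(0.68, [174.0, 175.0, 71.0, 68.0]), (0.67, [39.0, 96.0, 78.0, 156.0])]
```

View pics/w1.png

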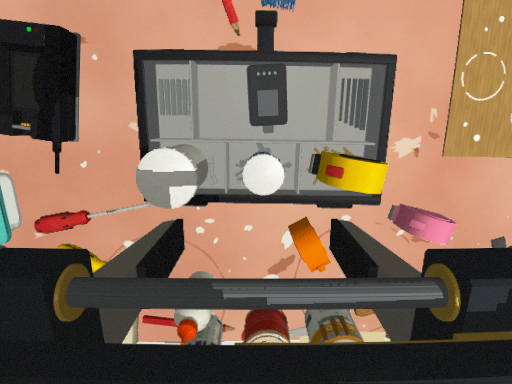

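```bash
cat >> h.py <<'E'
from scipy.optimize import minimize
def cyl(r,h,n=40):
    a=np.linspace(0,2*np.pi,n,endpoint=False); return np.vstack([np.c_[r*np.cos(a),r*np.sin(a),0*a+z] for z in(0,h)])
def tapeP():
    pts=[]
    a=np.linspace(0,np.pi,15)
    for x in(-.019,.019):
        for y,z in [(-.042,0),(.042,0)]: pts.append([x,y,z])
        for t in a: pts.append([x,.034*np.cos(t),.03+.034*np.sin(t)])
    return np.array(pts)
def iou(P,views,up=4):
    s=0
    for c,V,m in views:
        p=proj(P,c,V); h=cv2.convexHull(p.astype(np.float32))
        im=np.zeros(m.shape,np.uint8); cv2.fillConvexPoly(im,np.round(h*16).astype(np.int32),1,cv2.LINE_8,4)
        s+=(im.astype(bool)&m).sum()/max(1,(im.astype(bool)|m).sum())
    return s/len(views)
def fit(P,x0,z,views,yaw=True):
    f=lambda q:-iou(place(P,q[0],q[1],q[2]*10 if yaw else 0,z),views)
    S=np.array([x0]+[np.array(x0)+d for d in ([.012,0,0],[0,.012,0],[0,0,.02])]) if yaw else np.array([x0[:2],[x0[0]+.012,x0[1]],[x0[0],x0[1]+.012]])
    r=minimize(f,x0 if yaw else x0[:2],method='Nelder-Mead',options=dict(initial_simplex=S,xatol=1e-5,fatol=1e-5,maxiter=300))
    q=r.x.copy()
    if yaw:q[2]*=10
    return q,-r.fun
def msk(c,t,near):
    L=regions_of(c,t); L=[r for r in L if r['score']>.3]
    if not L: return None
    r=min(L,key=lambda r:np.hypot(r['bbox'][0]-near[0],r['bbox'][1]-near[1]))
    if np.hypot(r['bbox'][0]-near[0],r['bbox'][1]-near[1])>30: return None
    return r['pixels']
E
cat > f1.py <<'E'
from h import *
V0=[]
for n in ['wrist','top']:
    if n=='wrist': c,V,st=wrist()
    else: c=capture(n);V=cam(c)
    V0.append((c,V))
I={'tape_measure':(tapeP(),[.617,.086,0],True),'small_jar':(cyl(.0245,.05),[.613,-.023,0],False),'large_jar':(cyl(.0325,.084),[.609,-.123,0],False)}
for t,(P,x0,y) in I.items():
    vs=[]
    for c,V in V0:
        near=proj(place(P,*x0,z=.0765),c,V).mean(0); m=msk(c,t,near)
        if m is not None: vs.append((c,V,m))
    print(t,len(vs),[np.round(fit(P,x0,.0765,[v],y)[0],4).tolist()+[round(fit(P,x0,.0765,[v],y)[1],3)] for v in vs], fit(P,x0,.0765,vs,y))
c,V=V0[0]
# manual case corners etc from wrist picture
print('lid',unproj([(134,51),(396,55),(381,207),(140,207)],.0765,c,V).round(4).tolist())
print('tab',unproj([(266,18)],.08,c,V).round(4), 'pack',unproj([(247,63),(287,63),(288,123),(249,125)],.062,c,V).round(4).tolist())
print('charger',unproj([(78,30),(76,143)],.046,c,V).round(4).tolist())
E
python3 f1.py
python3 -c "
import cv2;i=cv2.imread('pics/w1.png')[:215,100:430];cv2.imwrite('pics/w1z.png',cv2.resize(i,None,fx=2.4,fy=2.4,interpolation=cv2.INTER_CUBIC))"
```

```text
tape_measure 2 [[0.6192, 0.0852, -0.2514, np.float64(0.863)], [0.6165, 0.0828, -0.2124, np.float64(0.848)]] (array([ 0.61769925,  0.08384233, -0.26004455]), np.float64(0.843386059147607))
small_jar 2 [[0.6175, -0.0238, np.float64(0.859)], [0.6166, -0.0199, np.float64(0.755)]] (array([ 0.61663463, -0.0250093 ]), np.float64(0.8028962883935089))
large_jar 2 [[0.6135, -0.1211, np.float64(0.868)], [0.6011, -0.1044, np.float64(0.309)]] (array([ 0.61359077, -0.12153139]), np.float64(0.585099564617162))
lid [[0.4701, -0.1701, 0.0765], [0.4775, 0.1468, 0.0765], [0.6697, 0.1451, 0.0765], [0.6658, -0.183, 0.0765]]
tab [[ 0.4379 -0.0111  0.08  ]] pack [[0.4837, -0.0345, 0.062], [0.4841, 0.0156, 0.062], [0.5577, 0.0178, 0.062], [0.5598, -0.0333, 0.062]]
charger [[0.4351, -0.2536, 0.046], [0.5802, -0.2773, 0.046]]
```

View pics/w1z.png

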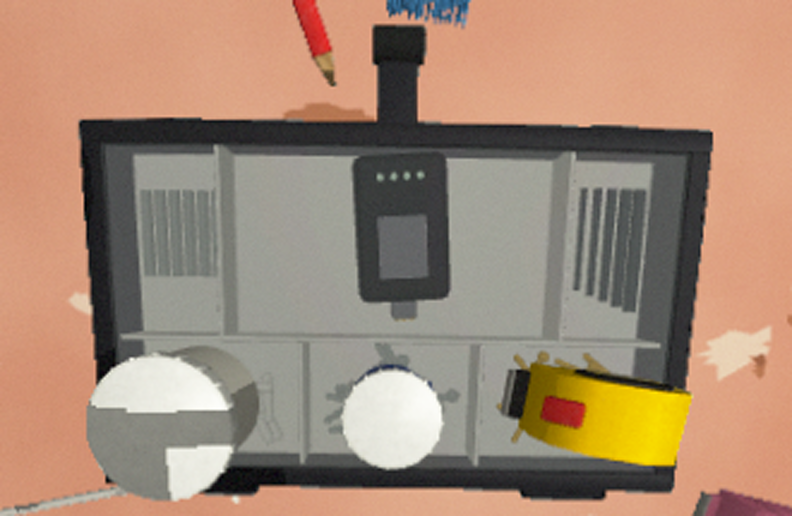

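Call:
move_arm(translation=[[-0.1, 1.2, -0.6], [-0.1, 1.2, -0.6], [-0.1, 1.2, -0.6], [-0.1, 1.2, -0.6], [-0.1, 1.2, -0.6]], dr=[[0, 0, -0.12], [0, 0, -0.12], [0, 0, -0.12], [0, 0, -0.12], [0, 0, -0.12]], grip=[9.19, 9.19, 9.19, 9.19, 9.19])

```text
clock: 4.28
ee_pos: [0.6203, 0.0331, 0.2727]
eef_rot: [0.313, 0.95, -0.001, 0.006]
wrist_force: [0.2, 0.5, -0.1]
grip_width: 0.0922
```

Call:
move_arm(translation=[[-0.1, 1.2, -0.6], [-0.1, 1.2, -0.6], [-0.1, 1.2, -0.6], [-0.1, 1.2, -0.6], [-0.1, 1.2, -0.6]], dr=[[0, 0, -0.12], [0, 0, -0.12], [0, 0, -0.12], [0, 0, -0.12], [0, 0, -0.12]], grip=[9.19, 9.19, 9.19, 9.19, 9.19])

```text
clock: 4.7
ee_pos: [0.615, 0.0959, 0.2411]
eef_rot: [0.59, 0.807, -0.003, 0.006]
wrist_force: [0.2, -0.1, -0.6]
grip_width: 0.0918
```

Call:
move_arm(translation=[[0, 0, 0], [0, 0, 0], [0, 0, 0], [0, 0, 0], [0, 0, 0]], dr=[[0, 0, -0.12], [0, 0, -0.12], [0, 0, -0.12], [0, 0, -0.12], [0, 0, -0.12]], grip=[9.19, 9.19, 9.19, 9.19, 9.19])

```text
clock: 5.12
ee_pos: [0.6132, 0.0994, 0.2383]
eef_rot: [0.809, 0.587, -0.006, 0.002]
wrist_force: [0.3, 0.1, 0.3]
grip_width: 0.0921
```

Run:
```python
from h import *
c,V,st=wrist(); save(c,'w2'); print(st['ee_pos'],R.from_quat(st['eef_rot']).as_matrix().round(3).tolist(),st['qpos'].round(2))
P=tapeP()
m=msk(c,'tape_measure',proj(place(P,.618,.084,-.2,.0765),c,V).mean(0))
print(fit(P,[.618,.084,-.02],.0765,[(c,V,m)]))
```

```text
[0.61324407 0.0994119  0.23826178] [[0.31, 0.951, -0.006], [0.951, -0.31, -0.01], [-0.012, -0.003, -1.0]] [-0.03  0.28  1.45 -0.01  1.42  0.29]
(array([ 0.61689742,  0.078364  , -0.18413133]), np.float64(0.884660766961652))
```

View pics/w2.png

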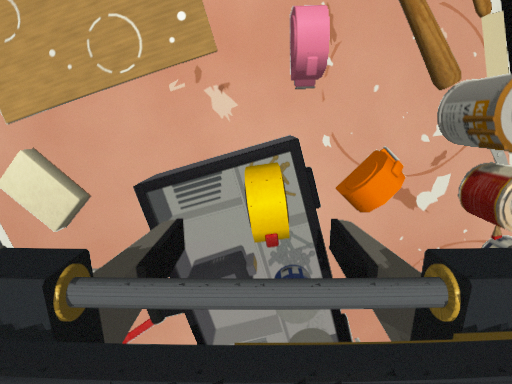

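Call:
move_arm(translation=[[0.4, -1.7, -1.0], [0, 0, -3.5], [0, 0, -3.5], [0, 0, -3.0], [0, 0, -0.6]], dr=[[0, 0, 0.12], [0, 0, 0], [0, 0, 0], [0, 0, 0], [0, 0, 0]], grip=[9.19, 9.19, 9.19, 9.19, 9.19])

```text
clock: 5.63
ee_pos: [0.6206, 0.0812, 0.1242]
eef_rot: [0.762, 0.647, -0.001, 0.007]
wrist_force: [-0.1, 0.1, -1.8]
grip_width: 0.0919
```

Run:
```python
from h import *
c,V,st=wrist(); save(c,'w3'); print(st['ee_pos'],R.from_quat(st['eef_rot']).as_matrix().round(3).tolist(),st['qpos'].round(2))
```

```text
[0.62064171 0.08124021 0.12423697] [[0.162, 0.987, 0.008], [0.987, -0.162, -0.012], [-0.01, 0.01, -1.0]] [-0.06  0.39  1.55 -0.01  1.19  0.11]
```

View pics/w3.png

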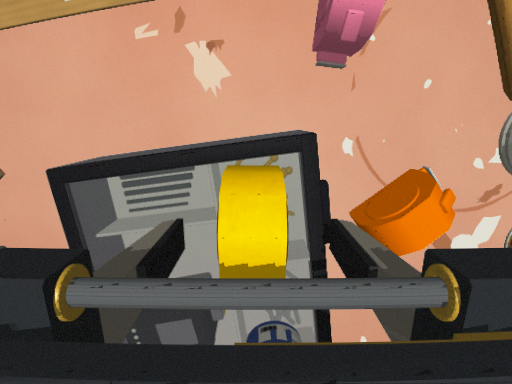

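Call:
move_arm(translation=[[0, 0, -0.3], [0, 0, 0], [0, 0, 0], [0, 0, 0], [0, 0, 0]], dr=[[0, 0, 0], [0, 0, 0], [0, 0, 0], [0, 0, 0], [0, 0, 0]], grip=[3.0, 3.0, 3.0, 3.0, 3.0], newtons=25)

```text
clock: 6.1
ee_pos: [0.6253, 0.0812, 0.1296]
eef_rot: [0.761, 0.649, 0.003, 0.011]
wrist_force: [1.0, -0.1, -0.8]
grip_width: 0.0605
```

Call:
move_arm(translation=[[0, 0, 0], [0, 0, 0], [0, 0, 2], [0, 0, 3], [0, 0, 3]], dr=[[0, 0, 0], [0, 0, 0], [0, 0, 0], [0, 0, 0], [0, 0, 0]], grip=[3.0, 3.0, 3.0, 3.0, 3.0])

```text
clock: 6.52
ee_pos: [0.6207, 0.0816, 0.2065]
eef_rot: [0.76, 0.649, -0.002, 0.006]
wrist_force: [-0.4, -0.2, -0.7]
grip_width: 0.0303
```

Run:
```python
from h import *
c,V,st=wrist(); save(c,'w4'); print(st['ee_pos'],st['grip_width'])
P=tapeP()
m=msk(c,'tape_measure',proj(place(P,.618,.084,-.2,.0765),c,V).mean(0))
print(fit(P,[.618,.084,-.02],.0765,[(c,V,m)]))
c=capture('side');save(c,'s4')
```

```text
[0.62065197 0.0816381  0.20647808] 0.030306414319215044
(array([ 0.61985324,  0.07880732, -0.12607327]), np.float64(0.8834706959706959))
```

View pics/w4.png

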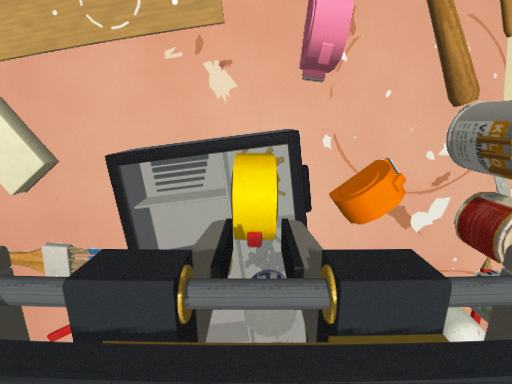

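Call:
move_arm(translation=[[0, 0, 0], [0, 0, 0], [0, 0, 0], [0, 0, 0], [0, 0, 0]], dr=[[0, 0, 0], [0, 0, 0], [0, 0, 0], [0, 0, 0], [0, 0, 0]], grip=[7.0, 7.0, 7.0, 7.0, 7.0])

```text
clock: 7.08
ee_pos: [0.6209, 0.0816, 0.2045]
eef_rot: [0.76, 0.65, -0.001, 0.007]
wrist_force: [-0.3, 0.6, -0.0]
grip_width: 0.0614
```

Call:
move_arm(translation=[[0, 0, 0], [0, 0, -2.5], [0, 0, -2.5], [0, 0, -2.5], [0, 0, -1]], dr=[[0, 0, 0], [0, 0, 0], [0, 0, 0], [0, 0, 0], [0, 0, 0]], grip=[7.0, 7.0, 7.0, 7.0, 7.0])

```text
clock: 7.5
ee_pos: [0.6226, 0.0815, 0.119]
eef_rot: [0.76, 0.65, 0.001, 0.009]
wrist_force: [-1.1, -0.6, -0.5]
grip_width: 0.0698
```

Call:
move_arm(translation=[[0, 0, 0], [0, 0, 0], [0, 0, 0], [0, 0, 0], [0, 0, 0]], dr=[[0, 0, 0], [0, 0, 0], [0, 0, 0], [0, 0, 0], [0, 0, 0]], grip=[3.0, 3.0, 3.0, 3.0, 3.0])

```text
clock: 7.92
ee_pos: [0.6222, 0.0816, 0.1192]
eef_rot: [0.76, 0.65, 0.0, 0.008]
wrist_force: [-1.1, -0.2, -0.4]
grip_width: 0.0388
```

Call:
move_arm(translation=[[0, 0, 0], [0, 0, 0], [0, 0, 0]], dr=[[0, 0, 0], [0, 0, 0], [0, 0, 0]], grip=[3.0, 3.0, 3.0])

```text
clock: 8.17
ee_pos: [0.623, 0.0816, 0.121]
eef_rot: [0.76, 0.65, 0.001, 0.009]
wrist_force: [-0.1, -0.4, -2.6]
grip_width: 0.0338
```

Run:
```python
from h import *
c,V,st=wrist(); save(c,'w5'); print(st['ee_pos'],st['grip_width'],st['wrist_force'])
c=capture('side');cv2.imwrite('pics/s5.png',cv2.resize(c['color'][130:280,190:350,::-1],None,fx=4,fy=4,interpolation=cv2.INTER_CUBIC))
```

```text
[0.62298508 0.08159297 0.12102798] 0.03375797771259093 [-0.05931283 -0.43999352 -2.64291946]
```

View pics/w5.png

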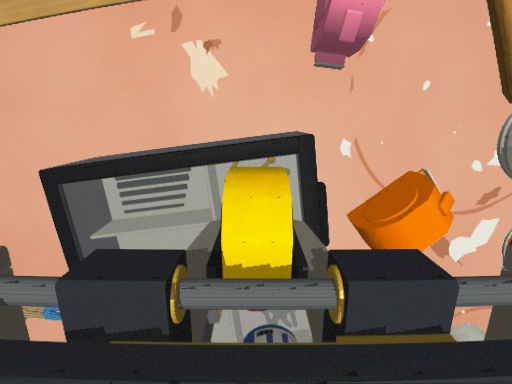

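View pics/s5.png

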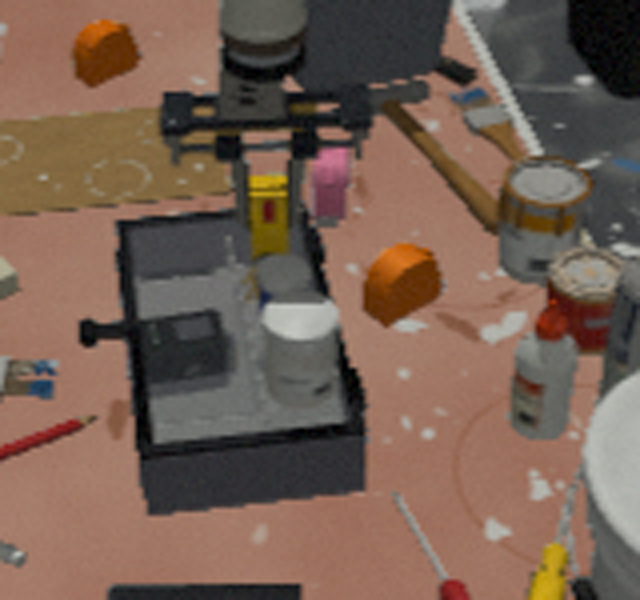

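Call:
move_arm(translation=[[0, 0, 0], [0, 0, 1], [0, 0, 1.5], [0, 0, 2], [0, 0, 2]], dr=[[0, 0, 0], [0, 0, 0], [0, 0, 0], [0, 0, 0], [0, 0, 0]], grip=[3.0, 3.0, 3.0, 3.0, 3.0], newtons=25)

```text
clock: 8.68
ee_pos: [0.618, 0.0818, 0.1824]
eef_rot: [0.76, 0.65, -0.004, 0.004]
wrist_force: [0.1, -0.2, -3.8]
grip_width: 0.0342
```

Run:
```python
from h import *
st=observe();print(st['ee_pos'],st['grip_width'],st['wrist_force'])
c=capture('side');cv2.imwrite('pics/s6.png',cv2.resize(c['color'][130:280,190:350,::-1],None,fx=4,fy=4,interpolation=cv2.INTER_CUBIC))
```

```text
[0.6179744  0.08176472 0.18237829] 0.03418951640681331 [ 0.08695212 -0.17123633 -3.7974928 ]
```

View pics/s6.png

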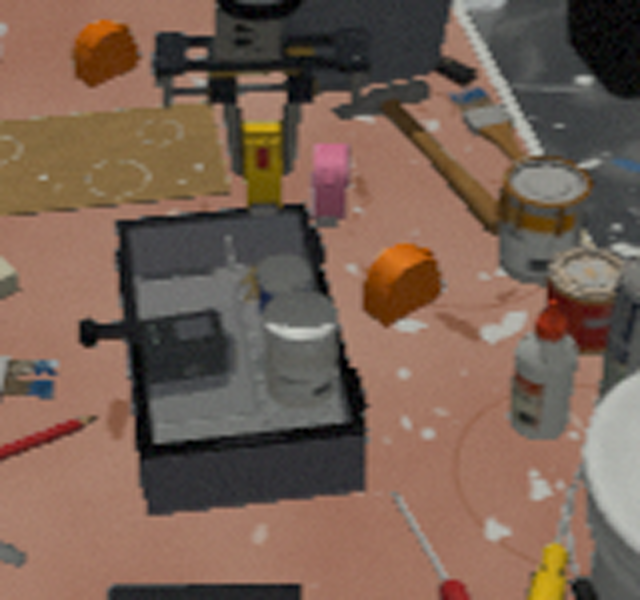

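Call:
move_arm(translation=[[-0.7, 3.5, 0], [-0.7, 3.5, 0], [-0.7, 3.5, 0], [-0.7, 3.5, 0], [-0.7, 3.5, 0]], dr=[[0, 0, 0], [0, 0, 0], [0, 0, 0], [0, 0, 0], [0, 0, 0]], grip=[3.0, 3.0, 3.0, 3.0, 3.0])

```text
clock: 9.15
ee_pos: [0.5891, 0.2546, 0.1933]
eef_rot: [0.764, 0.645, 0.002, 0.012]
wrist_force: [0.8, 0.3, -3.7]
grip_width: 0.0339
```

Call:
move_arm(translation=[[-0.7, 3.5, -1], [-0.7, 3.5, -2], [-0.7, 3.0, -2], [0, 0, -2.5], [0, 0, -2]], dr=[[0, 0, 0], [0, 0, 0], [0, 0, 0], [0, 0, 0], [0, 0, 0]], grip=[3.0, 3.0, 3.0, 3.0, 3.0])

```text
clock: 9.57
ee_pos: [0.5678, 0.3695, 0.1032]
eef_rot: [0.762, 0.647, 0.011, 0.013]
wrist_force: [0.5, -0.1, -2.9]
grip_width: 0.034
```

Call:
move_arm(translation=[[0, 0, -1.5], [0, 0, -1.5], [0, 0, -1.2], [0, 0, -0.4], [0, 0, 0]], dr=[[-0.007, 0.02, 0], [0, 0, 0], [0, 0, 0], [0, 0, 0], [0, 0, 0]], grip=[3.0, 3.0, 3.0, 3.0, 3.0])

```text
clock: 9.98
ee_pos: [0.5628, 0.3703, 0.048]
eef_rot: [0.761, 0.649, -0.003, 0.008]
wrist_force: [-0.2, 0.5, -2.5]
grip_width: 0.0339
```

Call:
move_arm(translation=[[0, 0, -0.2], [0, 0, -0.1]], dr=[[0, 0, 0], [0, 0, 0]], grip=[3.0, 3.0])

```text
clock: 10.15
ee_pos: [0.5639, 0.3705, 0.0481]
eef_rot: [0.761, 0.649, -0.003, 0.008]
wrist_force: [0.1, 0.2, -2.2]
grip_width: 0.034
```

Run:
```python
from h import *
c,V,st=wrist(); save(c,'w7'); print(st['ee_pos'],st['grip_width'],st['wrist_force'])
c=capture('side');cv2.imwrite('pics/s7.png',cv2.resize(c['color'][130:230,150:310,::-1],None,fx=5,fy=5,interpolation=cv2.INTER_CUBIC))
```

```text
[0.56388688 0.37046975 0.04813865] 0.03404043409931134 [ 0.1050735   0.22162024 -2.1805515 ]
```

View pics/s7.png

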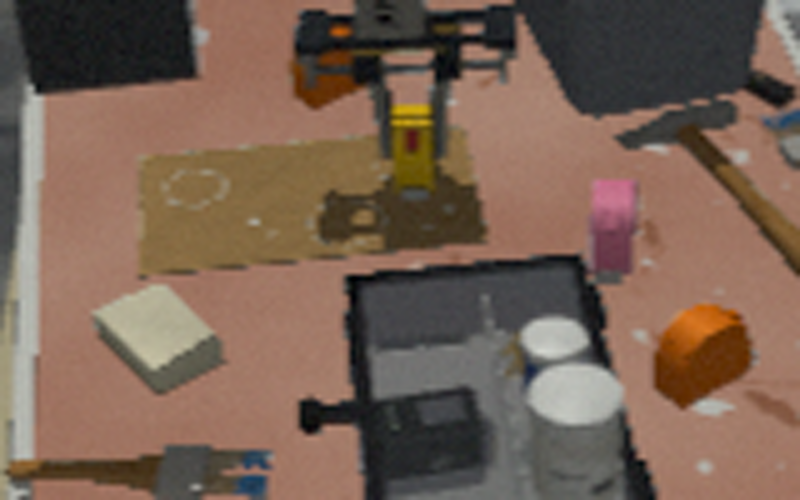

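Call:
move_arm(translation=[[0, 0, -0.4], [0, 0, -0.3]], dr=[[0, 0, 0], [0, 0, 0]], grip=[3.0, 3.0])

```text
clock: 10.42
ee_pos: [0.5653, 0.3709, 0.0476]
eef_rot: [0.761, 0.649, -0.002, 0.008]
wrist_force: [-6.0, -3.0, 9.8]
grip_width: 0.0338
```

Call:
move_arm(translation=[[0, 0, 0.2], [0, 0, 0], [0, 0, 0], [0, 0, 0], [0, 0, 0]], dr=[[0, 0, 0], [0, 0, 0], [0, 0, 0], [0, 0, 0], [0, 0, 0]], grip=[7.0, 7.0, 7.0, 7.0, 7.0])

```text
clock: 10.83
ee_pos: [0.5691, 0.3721, 0.0547]
eef_rot: [0.761, 0.649, 0.003, 0.01]
wrist_force: [-0.6, -0.4, 0.3]
grip_width: 0.0651
```

Call:
move_arm(translation=[[0, 0, 2], [0, 0, 3], [0, 0, 4], [0, 0, 4], [-0.5, -2.5, 3]], dr=[[0, 0, 0], [0, 0, 0], [0, 0, 0], [0, 0, 0], [0, 0, 0]], grip=[7.0, 7.0, 8.0, 9.0, 9.0])

```text
clock: 11.25
ee_pos: [0.5564, 0.346, 0.2074]
eef_rot: [0.76, 0.65, -0.007, 0.006]
wrist_force: [1.6, 0.7, 0.5]
grip_width: 0.0879
```

Run:
```python
from h import *
st=observe();print(st['ee_pos'],st['eef_rot'])
c=capture('side');cv2.imwrite('pics/s8.png',cv2.resize(c['color'][130:230,150:310,::-1],None,fx=5,fy=5,interpolation=cv2.INTER_CUBIC))
```

```text
[0.55644364 0.3459619  0.20744777] [ 0.76014234  0.64969373 -0.00668858  0.00607831]
```

View pics/s8.png

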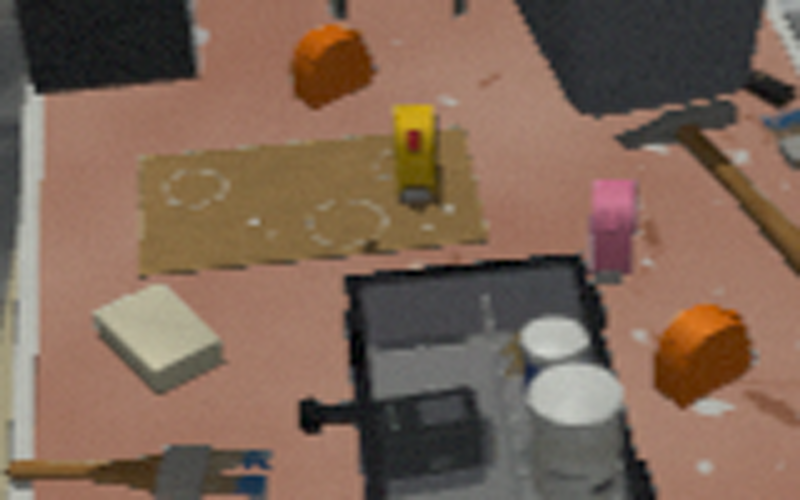

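Call:
move_arm(translation=[[0.6, -3.8, 0], [0.6, -3.8, 0], [0.6, -3.8, 0], [0.6, -3.8, 0], [0.6, -3.8, 0]], dr=[[0, 0, 0], [0, 0, 0], [0, 0, 0], [0, 0, 0], [0, 0, 0]], grip=[8.5, 8.5, 8.5, 8.5, 8.5])

```text
clock: 11.72
ee_pos: [0.5904, 0.1517, 0.2207]
eef_rot: [0.758, 0.652, 0.003, 0.011]
wrist_force: [0.7, -0.2, -0.4]
grip_width: 0.0846
```

Call:
move_arm(translation=[[0.6, -3.8, 0], [0.6, -3.8, 0], [0.6, -3.6, 0], [0.6, -3.0, 0], [0, 0, 0]], dr=[[0, 0, 0], [0, 0, 0], [0, 0, 0], [0, 0, 0], [0, 0, 0]], grip=[8.5, 8.5, 8.5, 8.5, 8.5])

```text
clock: 12.13
ee_pos: [0.6149, -0.0047, 0.2195]
eef_rot: [0.76, 0.65, 0.002, 0.013]
wrist_force: [1.4, 0.9, 0.5]
grip_width: 0.085
```

Run:
```python
from h import *
c,V,st=wrist(); save(c,'w9'); print(st['ee_pos'],R.from_quat(st['eef_rot']).as_matrix().round(3)[:,1:].T.tolist())
for t,P,x in (('small_jar',cyl(.0245,.05),[.617,-.024]),('large_jar',cyl(.0325,.084),[.6135,-.1215])):
    m=msk(c,t,proj(place(P,*x,0,.0765),c,V).mean(0))
    if m is not None: print(t,fit(P,x+[0],.0765,[(c,V,m)],False))
```

```text
[ 0.61486536 -0.00473049  0.21945795] [[0.988, -0.155, 0.023], [0.021, -0.016, -1.0]]
small_jar (array([ 0.61761678, -0.02480615]), np.float64(0.8845353675450763))
large_jar (array([ 0.61317009, -0.1176575 ]), np.float64(0.38995502248875563))
```

View pics/w9.png

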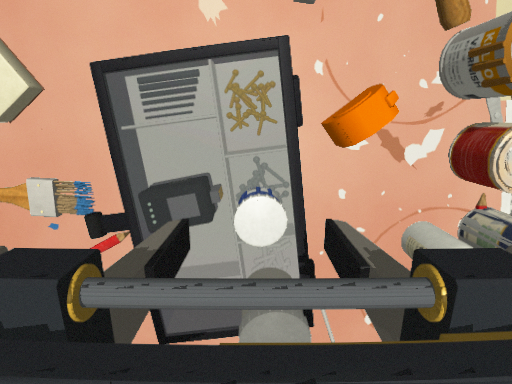

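Call:
move_arm(translation=[[0.2, -2.0, -1], [0, 0, -3], [0, 0, -3], [0, 0, -2.5], [0, 0, -0.8]], dr=[[0.016, 0.021, 0], [0, 0, 0], [0, 0, 0], [0, 0, 0], [0, 0, 0]], grip=[8.5, 8.5, 8.5, 7.5, 7.5])

```text
clock: 12.7
ee_pos: [0.6183, -0.0111, 0.1175]
eef_rot: [0.755, 0.655, 0.004, 0.001]
wrist_force: [-0.3, -0.9, -1.2]
grip_width: 0.0753
```

```bash
cat > s.py <<'E'
from h import *
import sys
st=observe();print(st['ee_pos'].round(4),R.from_quat(st['eef_rot']).as_matrix().round(3)[:,1:].T.tolist(),round(st['grip_width'],4),st['wrist_force'].round(1),st['qpos'].round(2),round(st['clock'],1))
E
python3 s.py
```

```text
[ 0.6183 -0.0111  0.1175] [[0.99, -0.141, 0.007], [0.008, 0.003, -1.0]] 0.0753 [-0.3 -0.9 -1.2] [-0.22  0.37  1.58  0.01  1.18 -0.08] 12.7
```

Call:
move_arm(translation=[[0, -1.4, 0], [0, 0, -0.8], [0, 0, 0]], dr=[[0, 0, 0], [0, 0, 0], [0, 0, 0]], grip=[7.5, 7.5, 7.5])

```text
clock: 12.95
ee_pos: [0.6172, -0.0224, 0.1079]
eef_rot: [0.754, 0.657, 0.003, -0.0]
wrist_force: [0.3, 0.2, -0.4]
grip_width: 0.0749
```

Call:
move_arm(translation=[[0, -0.2, 0.1], [0, 0, 0], [0, 0, 0], [0, 0, 0], [0, 0, 0]], dr=[[0, 0, 0], [0, 0, 0], [0, 0, 0], [0, 0, 0], [0, 0, 0]], grip=[4.0, 4.0, 4.0, 4.0, 4.0], newtons=20)

```text
clock: 13.37
ee_pos: [0.6203, -0.025, 0.1146]
eef_rot: [0.753, 0.657, 0.006, 0.003]
wrist_force: [-0.0, 0.2, -1.5]
grip_width: 0.0462
```

Call:
move_arm(translation=[[0, 0, 0], [0, 0, 0], [0, 0, 0]], dr=[[0, 0, 0], [0, 0, 0], [0, 0, 0]], grip=[4.0, 4.0, 4.0])

```text
clock: 13.62
ee_pos: [0.6204, -0.025, 0.1148]
eef_rot: [0.753, 0.657, 0.006, 0.003]
wrist_force: [0.9, -0.5, -1.4]
grip_width: 0.0463
```

Call:
move_arm(translation=[[0, 0, 1.5], [0, 0, 2.5], [-1.0, 2.5, 2], [-1.5, 3.6, 0], [-1.5, 3.6, 0]], dr=[[0, 0, 0], [0, 0, 0], [0, 0, 0], [0, 0, 0], [0, 0, 0]], grip=[4.0, 4.0, 4.0, 4.0, 4.0])

```text
clock: 14.03
ee_pos: [0.5798, 0.0682, 0.1746]
eef_rot: [0.757, 0.654, 0.005, 0.003]
wrist_force: [0.1, 0.0, -2.3]
grip_width: 0.0461
```

Call:
move_arm(translation=[[-1.5, 3.6, 0], [-1.5, 3.6, 0], [-1.5, 3.6, 0], [-1.5, 3.6, 0], [-1.5, 3.6, 0]], dr=[[0, 0, 0], [0, 0, 0], [0, 0, 0], [0, 0, 0], [0, 0, 0]], grip=[4.0, 4.0, 4.0, 4.0, 4.0])

```text
clock: 14.45
ee_pos: [0.501, 0.2548, 0.1758]
eef_rot: [0.758, 0.652, 0.006, 0.004]
wrist_force: [0.3, 0.5, -2.3]
grip_width: 0.0465
```

Call:
move_arm(translation=[[-1.5, 3.6, 0], [-1.5, 3.6, -1], [-0.5, 1.0, -2], [0, 0, -2], [0, 0, 0]], dr=[[0, 0, 0], [0, 0, 0], [0, 0, 0], [0, 0, 0], [0, 0, 0]], grip=[4.0, 4.0, 4.0, 4.0, 4.0])

```text
clock: 14.87
ee_pos: [0.4592, 0.3484, 0.1257]
eef_rot: [0.755, 0.656, 0.008, 0.003]
wrist_force: [-0.3, -0.8, -2.9]
grip_width: 0.0462
```

```bash
python3 s.py
```

```text
[0.4592 0.3484 0.1257] [[0.99, -0.14, 0.015], [0.017, 0.007, -1.0]] 0.0462 [-0.3 -0.8 -2.9] [ 0.44  0.26  1.71 -0.    1.15  0.58] 14.9
```

Call:
move_arm(translation=[[0, 0.5, -2.5], [0, 0, -2.5], [0, 0, -2], [0, 0, -0.6], [0, 0, -0.3]], dr=[[0, 0, 0], [0, 0, 0], [0, 0, 0], [0, 0, 0], [0, 0, 0]], grip=[4.0, 4.0, 4.0, 4.0, 4.0])

```text
clock: 15.28
ee_pos: [0.4617, 0.3538, 0.0483]
eef_rot: [0.755, 0.656, 0.011, 0.004]
wrist_force: [-0.7, -0.3, -0.5]
grip_width: 0.0464
```

```bash
python3 s.py
```

```text
[0.4617 0.3538 0.0483] [[0.99, -0.14, 0.02], [0.021, 0.009, -1.0]] 0.0464 [-0.7 -0.3 -0.5] [ 0.45  0.38  1.73 -0.    1.01  0.59] 15.3
```

Call:
move_arm(translation=[[0, 0, -0.7], [0, 0, -0.5]], dr=[[-0.002, 0.01, 0], [0, 0, 0]], grip=[4.0, 4.0])

```text
clock: 15.45
ee_pos: [0.4621, 0.3545, 0.0402]
eef_rot: [0.755, 0.655, 0.006, -0.0]
wrist_force: [-20.6, -4.0, 34.3]
grip_width: 0.0464
```

```bash
python3 s.py
```

```text
[0.4621 0.3545 0.0402] [[0.99, -0.141, 0.007], [0.009, 0.008, -1.0]] 0.0464 [-20.6  -4.   34.3] [0.45 0.4  1.73 0.   1.01 0.59] 15.4
```

Call:
move_arm(translation=[[0, 0, 0.2], [0, 0, 0], [0, 0, 0], [0, 0, 0], [0, 0, 0]], dr=[[0, 0, 0], [0, 0, 0], [0, 0, 0], [0, 0, 0], [0, 0, 0]], grip=[4.0, 6.8, 6.8, 6.8, 6.8])

```text
clock: 15.87
ee_pos: [0.4672, 0.3561, 0.0486]
eef_rot: [0.756, 0.655, 0.01, 0.001]
wrist_force: [0.4, 0.2, -0.6]
grip_width: 0.0675
```

Call:
move_arm(translation=[[0, 0, 2], [0, 0, 3], [0, 0, 4], [0, 0, 4], [0.5, -2.5, 2.5]], dr=[[0, 0, 0], [0, 0, 0], [0, 0, 0], [0, 0, 0], [0, 0, 0]], grip=[6.8, 6.8, 9.0, 9.0, 9.0])

```text
clock: 16.28
ee_pos: [0.4657, 0.3296, 0.2011]
eef_rot: [0.755, 0.656, 0.003, -0.002]
wrist_force: [1.0, -0.3, 0.2]
grip_width: 0.0857
```

```bash
python3 s.py
python3 - <<'E'
from h import *
c=capture('side');cv2.imwrite('pics/s10.png',cv2.resize(c['color'][130:230,150:310,::-1],None,fx=5,fy=5,interpolation=cv2.INTER_CUBIC))
E
```

```text
[0.4657 0.3296 0.2011] [[0.99, -0.14, 0.001], [0.002, 0.006, -1.0]] 0.0857 [ 1.  -0.3  0.2] [0.4  0.17 1.65 0.01 1.31 0.54] 16.3
```

View pics/s10.png

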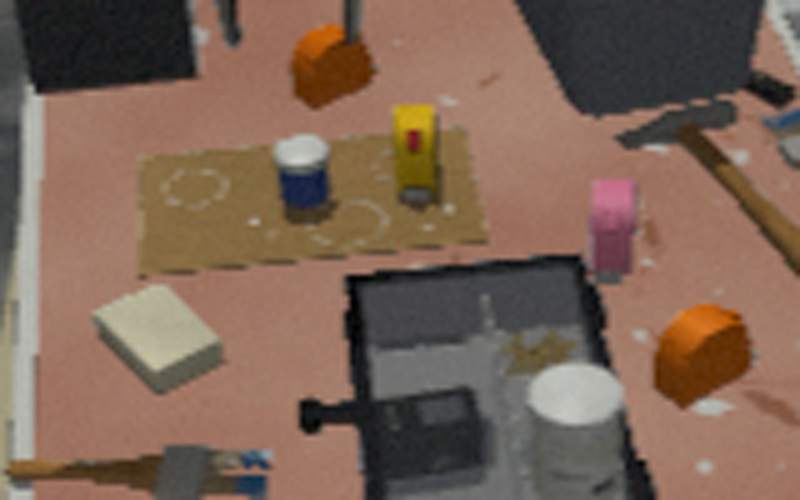

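Call:
move_arm(translation=[[1.2, -3.7, 0.7], [1.2, -3.7, 0.7], [1.2, -3.7, 0.7], [1.2, -3.7, 0.7], [1.2, -3.7, 0]], dr=[[0, 0, 0], [0, 0, 0], [0, 0, 0], [0, 0, 0], [0, 0, 0]], grip=[9.19, 9.19, 9.19, 9.19, 9.19])

```text
clock: 16.75
ee_pos: [0.5304, 0.1413, 0.2392]
eef_rot: [0.753, 0.658, 0.011, 0.004]
wrist_force: [1.2, 0.1, -0.1]
grip_width: 0.0917
```

Call:
move_arm(translation=[[1.2, -3.7, 0], [1.2, -3.7, 0], [1.2, -3.7, 0], [1.2, -3.7, 0], [1.2, -3.7, 0]], dr=[[0, 0, 0], [0, 0, 0], [0, 0, 0], [0, 0, 0], [0, 0, 0]], grip=[9.19, 9.19, 9.19, 9.19, 9.19])

```text
clock: 17.17
ee_pos: [0.5923, -0.0544, 0.24]
eef_rot: [0.753, 0.657, 0.012, 0.005]
wrist_force: [0.6, 1.1, -0.1]
grip_width: 0.0917
```

```bash
python3 s.py
python3 - <<'E'
from h import *
c,V,st=wrist(); save(c,'w11')
for t,P,x in (('large_jar',cyl(.0325,.084),[.6135,-.1215]),):
    m=msk(c,t,proj(place(P,*x,0,.0765),c,V).mean(0))
    if m is not None: print(t,fit(P,x+[0],.0765,[(c,V,m)],False))
E
```

```text
[ 0.5923 -0.0544  0.24  ] [[0.99, -0.135, 0.024], [0.025, 0.008, -1.0]] 0.0917 [ 0.6  1.1 -0.1] [-0.3   0.19  1.56  0.02  1.37 -0.17] 17.2
large_jar (array([ 0.61385597, -0.11213564]), np.float64(0.547066123027832))
```

View pics/w11.png

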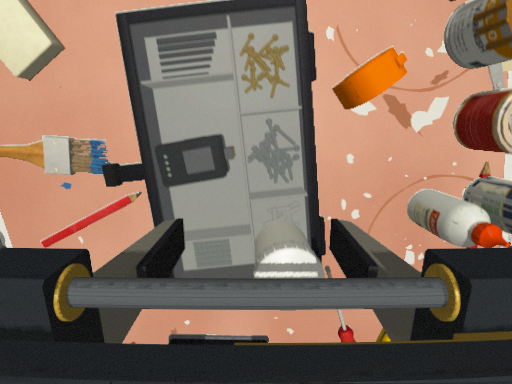

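Call:
move_arm(translation=[[1.0, -3.3, 0], [1.1, -3.4, 0], [0, 0, -0.5]], dr=[[0, 0.015, 0], [-0.008, 0.01, 0], [0, 0, 0]], grip=[9.19, 9.19, 9.19])

```text
clock: 17.52
ee_pos: [0.6141, -0.1271, 0.2342]
eef_rot: [0.756, 0.655, -0.001, 0.0]
wrist_force: [1.2, -0.2, -0.8]
grip_width: 0.0922
```

```bash
python3 s.py
```

```text
[ 0.6141 -0.1271  0.2342] [[0.99, -0.143, -0.0], [-0.0, -0.001, -1.0]] 0.0922 [ 1.2 -0.2 -0.8] [-0.4   0.29  1.44 -0.    1.4  -0.25] 17.5
```

Call:
move_arm(translation=[[0, 0.4, -2], [0, 0, -3], [0, 0, -3], [0, 0, -2.3], [0, 0, 0]], dr=[[0, 0, 0], [0, 0, 0], [0, 0, 0], [0, 0, 0], [0, 0, 0]], grip=[9.19, 9.19, 9.19, 9.19, 9.19])

```text
clock: 17.93
ee_pos: [0.6141, -0.1208, 0.1272]
eef_rot: [0.757, 0.654, 0.001, 0.001]
wrist_force: [-0.2, 0.5, -0.8]
grip_width: 0.0921
```

```bash
python3 s.py;python3 - <<'E'
from h import *
c,V,st=wrist(); save(c,'w12')
c=capture('side');cv2.imwrite('pics/s12.png',cv2.resize(c['color'][150:270,190:350,::-1],None,fx=5,fy=5,interpolation=cv2.INTER_CUBIC))
E
```

```text
[ 0.6141 -0.1208  0.1272] [[0.989, -0.145, 0.003], [0.003, -0.001, -1.0]] 0.0921 [-0.2  0.5 -0.8] [-0.39  0.38  1.55  0.    1.21 -0.24] 17.9
```

View pics/w12.png

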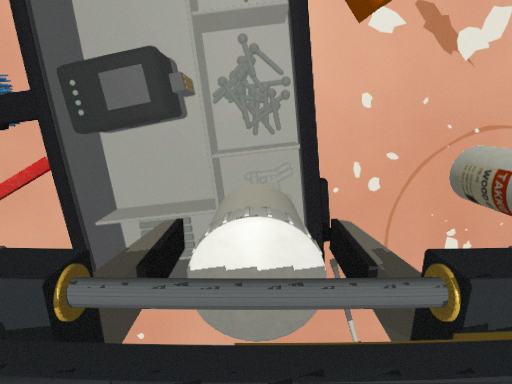

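View pics/s12.png

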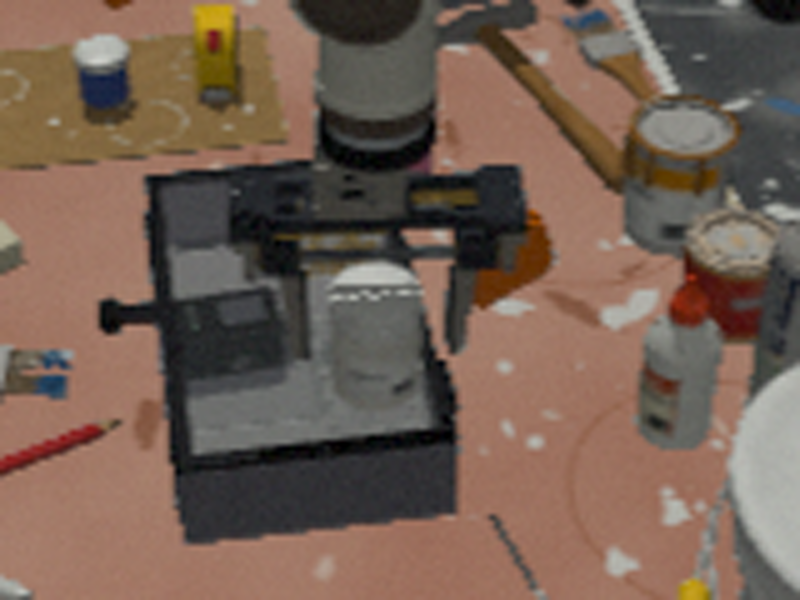

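Call:
move_arm(translation=[[0, 0, -0.3], [0, 0, 0], [0, 0, 0], [0, 0, 0], [0, 0, 0]], dr=[[0, 0, 0], [0, 0, 0], [0, 0, 0], [0, 0, 0], [0, 0, 0]], grip=[5.5, 5.5, 5.5, 5.5, 5.5], newtons=25)

```text
clock: 18.45
ee_pos: [0.6208, -0.1221, 0.1375]
eef_rot: [0.756, 0.654, 0.005, 0.01]
wrist_force: [0.5, -0.5, -1.9]
grip_width: 0.0625
```

Call:
move_arm(translation=[[0, 0, 0], [0, 0, 0], [0, 0, 0]], dr=[[0, 0, 0], [0, 0, 0], [0, 0, 0]], grip=[5.5, 5.5, 5.5])

```text
clock: 18.7
ee_pos: [0.6214, -0.1223, 0.1385]
eef_rot: [0.756, 0.654, 0.006, 0.011]
wrist_force: [-0.3, 0.0, -2.3]
grip_width: 0.0626
```

```bash
python3 s.py
```

```text
[ 0.6214 -0.1223  0.1385] [[0.989, -0.144, 0.023], [0.022, -0.008, -1.0]] 0.0626 [-0.3  0.  -2.3] [-0.39  0.38  1.54  0.    1.21 -0.24] 18.7
```

Call:
move_arm(translation=[[0, 0, 1.5], [0, 0, 2.5], [-1.0, 2.0, 2], [-1.9, 3.5, 0], [-1.9, 3.5, 0]], dr=[[0, 0, 0], [0, 0, 0], [0, 0, 0], [0, 0, 0], [0, 0, 0]], grip=[5.5, 5.5, 5.5, 5.5, 5.5])

```text
clock: 19.12
ee_pos: [0.573, -0.0363, 0.1983]
eef_rot: [0.759, 0.651, 0.005, 0.01]
wrist_force: [0.4, 1.0, -1.7]
grip_width: 0.0623
```

Call:
move_arm(translation=[[-1.9, 3.5, 0], [-1.9, 3.5, 0], [-1.9, 3.5, 0], [-1.9, 3.5, 0], [-1.9, 3.5, 0]], dr=[[0, 0, 0], [0, 0, 0], [0, 0, 0], [0, 0, 0], [0, 0, 0]], grip=[5.5, 5.5, 5.5, 5.5, 5.5])

```text
clock: 19.53
ee_pos: [0.4733, 0.1443, 0.1993]
eef_rot: [0.761, 0.649, 0.007, 0.012]
wrist_force: [0.9, 0.6, -1.5]
grip_width: 0.0628
```

Call:
move_arm(translation=[[-1.9, 3.5, 0], [-1.9, 3.5, 0], [-1.9, 3.5, 0], [-1.9, 3.5, 0], [-1.9, 3.5, 0]], dr=[[0, 0, 0], [0, 0, 0], [0, 0, 0], [0, 0, 0], [0, 0, 0]], grip=[5.5, 5.5, 5.5, 5.5, 5.5])

```text
clock: 19.95
ee_pos: [0.3718, 0.3264, 0.1998]
eef_rot: [0.762, 0.648, 0.008, 0.012]
wrist_force: [1.2, 0.1, -1.8]
grip_width: 0.0623
```

```bash
python3 s.py
```

```text
[0.3718 0.3264 0.1998] [[0.987, -0.16, 0.029], [0.028, -0.008, -1.0]] 0.0623 [ 1.2  0.1 -1.8] [ 0.49 -0.03  1.87 -0.02  1.28  0.65] 19.9
```

Call:
move_arm(translation=[[-0.6, 2, -2.5], [0, 0, -3], [0, 0, -3], [0, 0, -3], [0, 0, -0.5]], dr=[[0, 0.006, 0], [0, 0, 0], [0, 0, 0], [0, 0, 0], [0, 0, 0]], grip=[5.5, 5.5, 5.5, 5.5, 5.5])

```text
clock: 20.37
ee_pos: [0.3615, 0.3567, 0.0803]
eef_rot: [0.757, 0.653, 0.012, 0.009]
wrist_force: [-1.1, -0.1, -2.4]
grip_width: 0.0628
```

```bash
python3 s.py
```

```text
[0.3615 0.3567 0.0803] [[0.989, -0.148, 0.03], [0.03, 0.001, -1.0]] 0.0628 [-1.1 -0.1 -2.4] [ 0.55  0.15  1.93 -0.02  1.03  0.71] 20.4
```

Call:
move_arm(translation=[[0, 0, -0.9], [0, 0, -0.4], [0, 0, 0]], dr=[[-0.009, 0.008, 0], [0, 0, 0], [0, 0, 0]], grip=[5.5, 5.5, 5.5])

```text
clock: 20.62
ee_pos: [0.3605, 0.3561, 0.0662]
eef_rot: [0.758, 0.653, 0.004, 0.01]
wrist_force: [0.3, -0.6, -0.9]
grip_width: 0.0627
```

```bash
python3 s.py
```

```text
[0.3605 0.3561 0.0662] [[0.989, -0.148, 0.02], [0.019, -0.01, -1.0]] 0.0627 [ 0.3 -0.6 -0.9] [ 0.55  0.19  1.93 -0.02  1.01  0.71] 20.6
```

Call:
move_arm(translation=[[0, 0, -0.3]], dr=[[0, 0, 0]], grip=[5.5])

```text
clock: 20.7
ee_pos: [0.3615, 0.3566, 0.0645]
eef_rot: [0.758, 0.653, 0.005, 0.01]
wrist_force: [-0.8, -0.6, -1.7]
grip_width: 0.063
```

```bash
python3 s.py
```

```text
[0.3615 0.3566 0.0645] [[0.989, -0.148, 0.022], [0.021, -0.008, -1.0]] 0.063 [-0.8 -0.6 -1.7] [ 0.55  0.19  1.93 -0.02  1.01  0.71] 20.7
```

Call:
move_arm(translation=[[0, 0, -0.3], [0, 0, -0.2]], dr=[[0, 0, 0], [0, 0, 0]], grip=[5.5, 5.5])

```text
clock: 20.87
ee_pos: [0.3624, 0.3578, 0.0643]
eef_rot: [0.758, 0.652, 0.006, 0.009]
wrist_force: [-0.5, -0.6, 0.8]
grip_width: 0.0629
```

```bash
python3 s.py
```

```text
[0.3624 0.3578 0.0643] [[0.989, -0.149, 0.022], [0.021, -0.006, -1.0]] 0.0629 [-0.5 -0.6  0.8] [ 0.55  0.19  1.93 -0.02  1.01  0.71] 20.9
```

Touching. Release, rise, look.

Call:
move_arm(translation=[[0, 0, 0], [0, 0, 0], [0, 0, 0], [0, 0, 0], [0, 0, 0]], dr=[[0, 0, 0], [0, 0, 0], [0, 0, 0], [0, 0, 0], [0, 0, 0]], grip=[8.6, 8.6, 8.6, 8.6, 8.6])

```text
clock: 21.28
ee_pos: [0.3665, 0.3598, 0.0696]
eef_rot: [0.758, 0.652, 0.011, 0.01]
wrist_force: [0.8, -0.1, -0.5]
grip_width: 0.0864
```

Call:
move_arm(translation=[[0, 0, 2], [0, 0, 3], [0, 0, 3.5], [0, 0, 3.5], [1.5, -2.5, 1.5]], dr=[[0, 0, 0], [0, 0, 0], [0, 0, 0], [0, 0, 0], [0, 0, 0.06]], grip=[8.6, 8.6, 8.6, 8.6, 8.6])

```text
clock: 21.7
ee_pos: [0.3756, 0.3336, 0.2043]
eef_rot: [0.737, 0.676, 0.006, 0.008]
wrist_force: [0.4, 0.3, 0.3]
grip_width: 0.0862
```

```bash
python3 s.py
python3 - <<'E'
from h import *
c=capture('side');cv2.imwrite('pics/s13.png',cv2.resize(c['color'][130:230,150:310,::-1],None,fx=5,fy=5,interpolation=cv2.INTER_CUBIC))
c=capture('top');save(c,'t13')
V=cam(c)
for t,P,x,y in (('tape_measure',tapeP(),[.565,.371,-.02],True),('small_jar',cyl(.0245,.05),[.462,.355,0],False),('large_jar',cyl(.0325,.084),[.362,.357,0],False)):
    m=msk(c,t,proj(place(P,x[0],x[1],0,.004),c,V).mean(0))
    if m is not None: print(t,fit(P,x,.004,[(c,V,m)],y))
E
```

```text
[0.3756 0.3336 0.2043] [[0.996, -0.086, 0.02], [0.02, -0.005, -1.0]] 0.0862 [0.4 0.3 0.3] [ 0.49 -0.01  1.84 -0.01  1.3   0.58] 21.7
tape_measure (array([ 0.56644005,  0.37360667, -0.26730865]), np.float64(0.8164383561643835))
large_jar (array([0.36429248, 0.33193433]), np.float64(0.26774847870182555))
```

View pics/s13.png

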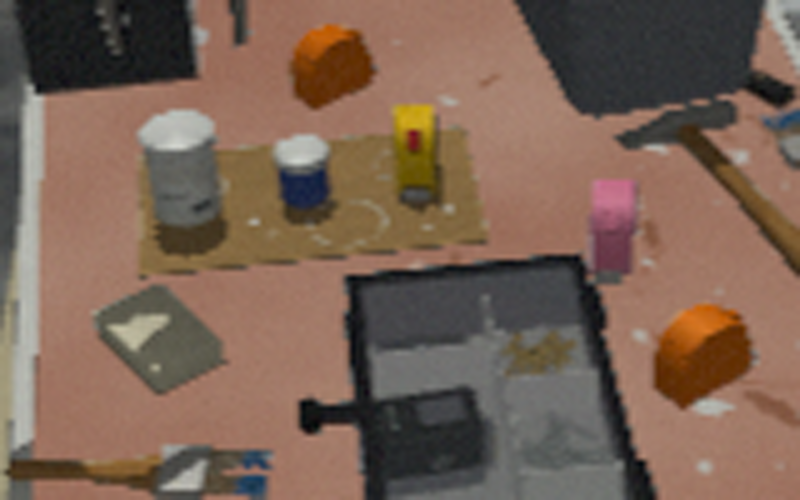

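View pics/t13.png

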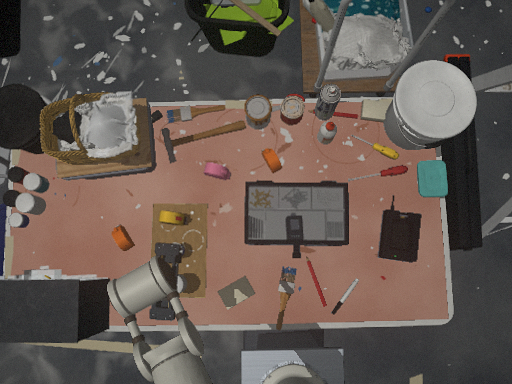

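Call:
move_arm(translation=[[0.4, -2.5, 0], [0.4, -2.5, 0], [0.4, -2.5, 0], [0.4, -2.5, 0], [0.4, -2.5, 0]], dr=[[0, 0, 0.12], [0, 0, 0.12], [0, 0, 0.12], [0, 0, 0.12], [0, 0, 0.12]], grip=[6.0, 6.0, 6.0, 6.0, 6.0])

```text
clock: 22.37
ee_pos: [0.3879, 0.2061, 0.1898]
eef_rot: [0.497, 0.868, -0.002, 0.002]
wrist_force: [0.6, 0.1, 0.5]
grip_width: 0.0599
```

Call:
move_arm(translation=[[0.4, -2.5, 0], [0.4, -2.5, 0], [0.4, -2.5, 0], [0.4, -2.5, 0], [0.4, -2.5, 0]], dr=[[0, 0, 0.12], [0, 0, 0.12], [0, 0, 0.12], [0, 0, 0.12], [0, 0, 0.12]], grip=[6.0, 6.0, 6.0, 6.0, 6.0])

```text
clock: 22.78
ee_pos: [0.4012, 0.0815, 0.181]
eef_rot: [0.214, 0.977, -0.004, -0.005]
wrist_force: [0.4, -0.8, 0.2]
grip_width: 0.06
```

Call:
move_arm(translation=[[0.4, -2.4, 0], [0.4, -2.4, 0], [0.4, -2.4, 0], [0.4, -2.4, 0], [0, 0, 0]], dr=[[0, 0, 0.12], [0, 0, 0.12], [0, 0, 0.12], [0, 0, 0.06], [0, 0, 0]], grip=[6.0, 6.0, 6.0, 6.0, 6.0])

```text
clock: 23.2
ee_pos: [0.4126, -0.0179, 0.1727]
eef_rot: [-0.004, 1.0, -0.004, -0.011]
wrist_force: [-0.2, 0.8, 0.5]
grip_width: 0.06
```

```bash
python3 s.py
python3 - <<'E'
from h import *
c,V,st=wrist(); save(c,'w14')
E
```

```text
[ 0.4126 -0.0179  0.1727] [[-0.009, 1.0, -0.008], [-0.022, -0.008, -1.0]] 0.06 [-0.2  0.8  0.5] [-0.33 -0.2   2.08 -0.02  1.28 -1.9 ] 23.2
```

View pics/w14.png

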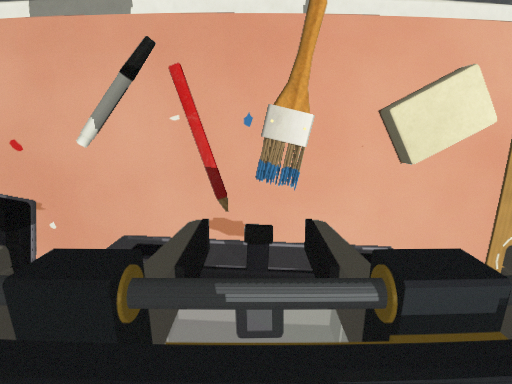

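Run:
```python
from h import *
c,V,st=wrist()
print(unproj([(245,234),(273,234),(259,226),(259,242)],.078,c,V).round(4).tolist())
# lid front edge
print(unproj([(120,237),(245,241),(273,242),(392,246)],.0765,c,V).round(4).tolist())
cv2.imwrite('pics/w14z.png',cv2.resize(c['color'][200:350,100:420,::-1],None,fx=2.5,fy=2.5,interpolation=cv2.INTER_CUBIC))
```

```text
[[0.4379, -0.027, 0.078], [0.4377, -0.002, 0.078], [0.4303, -0.0146, 0.078], [0.4454, -0.0144, 0.078]]
[[0.4428, -0.1413, 0.0765], [0.4452, -0.0271, 0.0765], [0.4459, -0.0018, 0.0765], [0.4492, 0.1073, 0.0765]]
```

View pics/w14z.png

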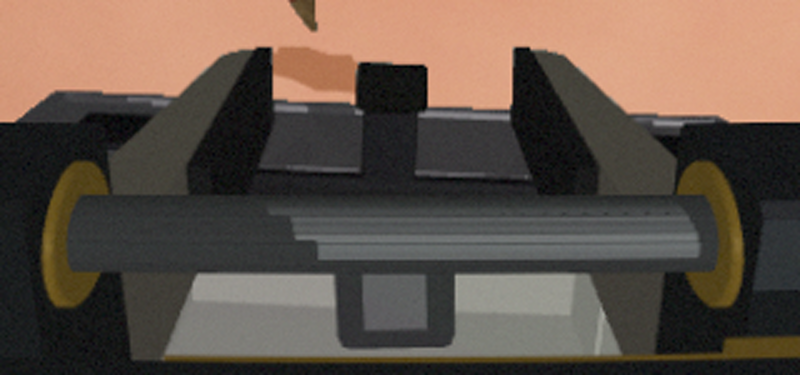

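Call:
move_arm(translation=[[1.3, 0.4, -1], [1.3, 0, -2], [0, 0, -3], [0, 0, -2.5], [0, 0, -1]], dr=[[0.008, -0.022, -0.01], [0, 0, 0], [0, 0, 0], [0, 0, 0], [0, 0, 0]], grip=[6.0, 6.0, 6.0, 5.0, 5.0])

```text
clock: 23.72
ee_pos: [0.4394, -0.0044, 0.0746]
eef_rot: [0.003, 1.0, 0.002, 0.002]
wrist_force: [-1.5, -11.3, 9.5]
grip_width: 0.0506
```

```bash
python3 s.py
python3 - <<'E'
from h import *
c=capture('side');cv2.imwrite('pics/s15.png',cv2.resize(c['color'][160:260,170:330,::-1],None,fx=5,fy=5,interpolation=cv2.INTER_CUBIC))
E
```

```text
[ 0.4394 -0.0044  0.0746] [[0.005, 1.0, 0.003], [0.004, 0.003, -1.0]] 0.0506 [ -1.5 -11.3   9.5] [-0.29  0.    2.11  0.    1.03 -1.86] 23.7
```

View pics/s15.png

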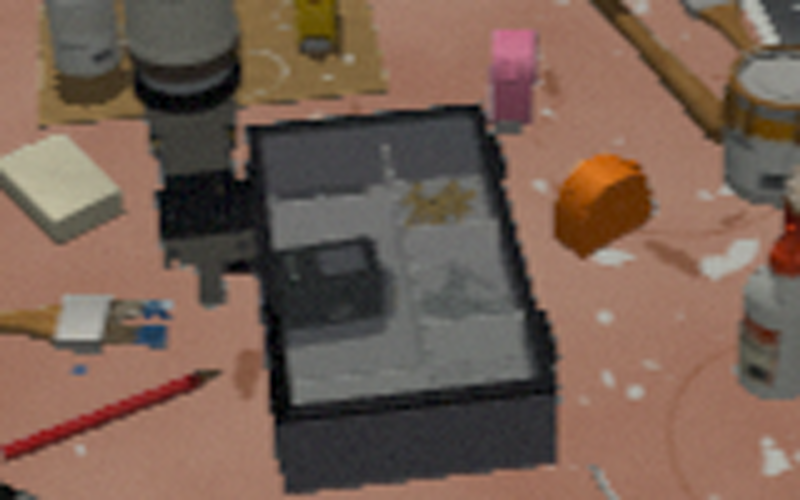

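Call:
move_arm(translation=[[0, -0.5, 0.2], [0, -0.5, 0]], dr=[[0, 0, 0], [0, 0, 0]], grip=[5.0, 5.0])

```text
clock: 23.93
ee_pos: [0.4371, -0.0117, 0.0738]
eef_rot: [0.001, 1.0, 0.002, -0.001]
wrist_force: [0.1, -0.6, 0.7]
grip_width: 0.0493
```

```bash
python3 s.py
python3 - <<'E'
from h import *
c,V,st=wrist();cv2.imwrite('pics/w16.png',cv2.resize(c['color'][180:350,100:420,::-1],None,fx=2.5,fy=2.5,interpolation=cv2.INTER_CUBIC))
E
```

```text
[ 0.4371 -0.0117  0.0738] [[0.002, 1.0, 0.004], [-0.002, 0.004, -1.0]] 0.0493 [ 0.1 -0.6  0.7] [-0.31  0.01  2.11  0.    1.03 -1.88] 23.9
```

View pics/w16.png

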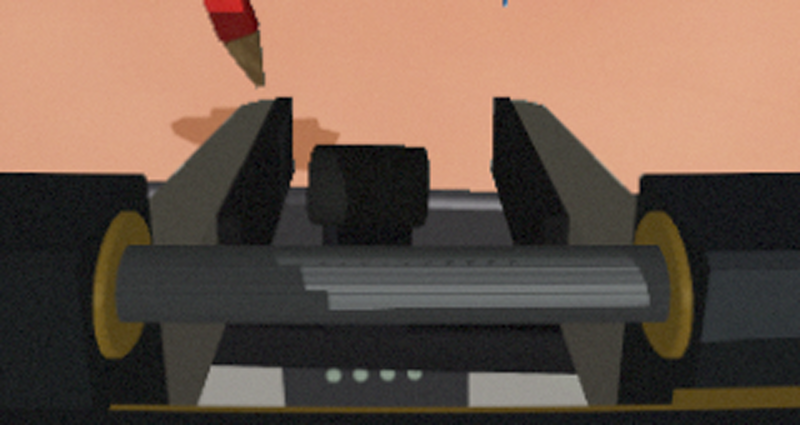

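Call:
move_arm(translation=[[0, -0.5, 0.2], [0, 0, 0], [0, 0, 0], [0, 0, 0], [0, 0, 0]], dr=[[0, 0, 0], [0, 0, 0], [0, 0, 0], [0, 0, 0], [0, 0, 0]], grip=[5.0, 2.0, 2.0, 2.0, 2.0], newtons=15)

```text
clock: 24.4
ee_pos: [0.438, -0.017, 0.0778]
eef_rot: [0.002, 1.0, 0.003, 0.001]
wrist_force: [1.3, 4.7, -1.6]
grip_width: 0.0262
```

Call:
move_arm(translation=[[0, 0, 0], [0, 0, 0], [0, 0, 0]], dr=[[0, 0, 0], [0, 0, 0], [0, 0, 0]], grip=[2.0, 2.0, 2.0])

```text
clock: 24.65
ee_pos: [0.4381, -0.0169, 0.0779]
eef_rot: [0.003, 1.0, 0.003, 0.001]
wrist_force: [-0.3, 1.0, -0.1]
grip_width: 0.026
```

```bash
python3 s.py
```

```text
[ 0.4381 -0.0169  0.0779] [[0.005, 1.0, 0.005], [0.002, 0.005, -1.0]] 0.026 [-0.3  1.  -0.1] [-0.32 -0.    2.11  0.01  1.04 -1.89] 24.6
```

Call:
move_arm(translation=[[0.2, 0, 2.6], [0.5, 0, 2.6], [0.8, 0, 2.6], [1.1, 0, 2.5], [1.4, 0, 2.3]], dr=[[0, 0, 0], [0, 0, 0], [0, 0, 0], [0, 0, 0], [0, 0, 0]], grip=[2.0, 2.0, 2.0, 2.0, 2.0])

```text
clock: 25.07
ee_pos: [0.4754, -0.0181, 0.2026]
eef_rot: [0.004, 1.0, 0.001, -0.002]
wrist_force: [5.0, -3.5, -6.1]
grip_width: 0.0261
```

```bash
python3 s.py
python3 - <<'E'
from h import *
c=capture('side');cv2.imwrite('pics/s17.png',cv2.resize(c['color'][130:260,170:330,::-1],None,fx=4,fy=4,interpolation=cv2.INTER_CUBIC))
E
```

```text
[ 0.4754 -0.0181  0.2026] [[0.007, 1.0, 0.003], [-0.004, 0.003, -1.0]] 0.0261 [ 5.  -3.5 -6.1] [-0.29 -0.07  1.9   0.    1.31 -1.86] 25.1
```

View pics/s17.png

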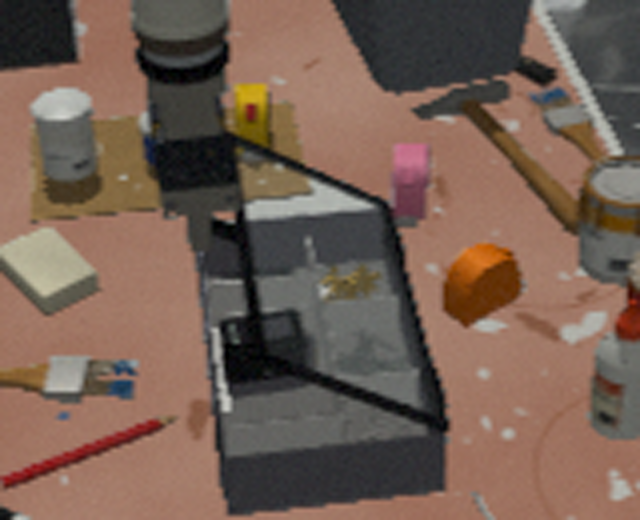

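Call:
move_arm(translation=[[1.7, 0, 2.1], [1.9, 0, 1.9], [2.1, 0, 1.7], [2.3, 0, 1.4], [2.45, 0, 1.1]], dr=[[0, 0, 0], [0, 0, 0], [0, 0, 0], [0, 0, 0], [0, 0, 0]], grip=[2.0, 2.0, 2.0, 2.0, 2.0])

```text
clock: 25.53
ee_pos: [0.579, -0.0216, 0.2861]
eef_rot: [0.005, 1.0, -0.002, -0.007]
wrist_force: [-1.2, -3.5, -1.5]
grip_width: 0.0262
```

```bash
python3 s.py
```

```text
[ 0.579  -0.0216  0.2861] [[0.01, 1.0, -0.005], [-0.015, -0.005, -1.0]] 0.0262 [-1.2 -3.5 -1.5] [-0.24  0.15  1.51 -0.01  1.5  -1.8 ] 25.5
```

Call:
move_arm(translation=[[2.5, 0, 0.8], [2.6, 0, 0.5], [1.5, 0, 0.1], [0, 0, 0]], dr=[[0, 0, 0], [0, 0, 0], [0, 0, 0], [0, 0, 0]], grip=[2.0, 2.0, 2.0, 2.0])

```text
clock: 25.87
ee_pos: [0.6492, -0.024, 0.3016]
eef_rot: [0.006, 1.0, -0.004, -0.008]
wrist_force: [1.3, 1.2, 2.0]
grip_width: 0.0263
```

```bash
python3 s.py
python3 - <<'E'
from h import *
c=capture('side');cv2.imwrite('pics/s18.png',cv2.resize(c['color'][130:260,170:330,::-1],None,fx=4,fy=4,interpolation=cv2.INTER_CUBIC))
E
```

```text
[ 0.6492 -0.024   0.3016] [[0.011, 1.0, -0.009], [-0.017, -0.009, -1.0]] 0.0263 [1.3 1.2 2. ] [-0.22  0.33  1.26 -0.01  1.56 -1.78] 25.9
```

View pics/s18.png

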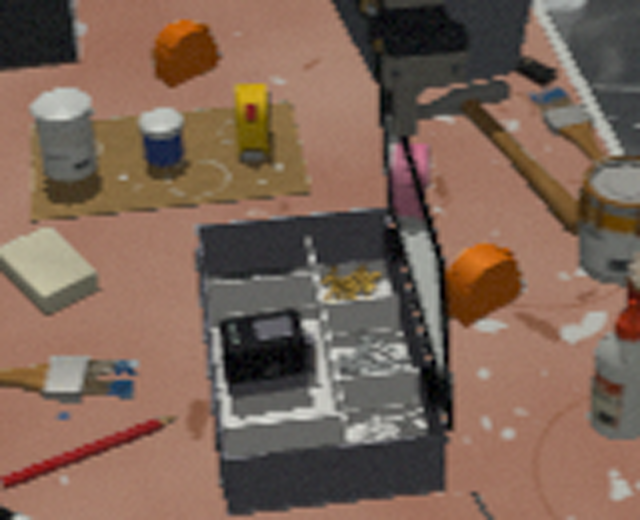

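Call:
move_arm(translation=[[0, 0, 0], [0, 0, 0], [0, 0, 0], [0, 0, 0], [0, 0, 0]], dr=[[0, 0, 0], [0, 0, 0], [0, 0, 0], [0, 0, 0], [0, 0, 0]], grip=[5.5, 5.5, 5.5, 5.5, 5.5])

```text
clock: 26.33
ee_pos: [0.6456, -0.0237, 0.299]
eef_rot: [0.005, 1.0, -0.004, -0.011]
wrist_force: [0.1, 0.5, 0.8]
grip_width: 0.0546
```

Call:
move_arm(translation=[[0, 0, 2], [0, 0, 2.5], [-2.5, 0, 1], [-3.5, 0, 0], [-3.5, 0, 0]], dr=[[0, 0, 0], [0, 0, 0], [0, 0, 0], [0, 0, 0], [0, 0, 0]], grip=[5.5, 5.5, 8.0, 8.0, 8.0])

```text
clock: 26.75
ee_pos: [0.5488, -0.0239, 0.3507]
eef_rot: [0.005, 1.0, -0.004, -0.014]
wrist_force: [0.3, -1.1, 0.0]
grip_width: 0.0729
```

```bash
python3 s.py
python3 - <<'E'
from h import *
c,V,st=wrist(); save(c,'w19')
print([(round(r['score'],2),np.round(r['bbox']).tolist()) for r in recognise(c,'pack')])
E
```

```text
[ 0.5488 -0.0239  0.3507] [[0.01, 1.0, -0.008], [-0.028, -0.007, -1.0]] 0.0729 [ 0.3 -1.1  0. ] [-0.26  0.06  1.48 -0.01  1.63 -1.82] 26.8
[(0.59, [263.0, 162.0, 34.0, 54.0])]
```

View pics/w19.png

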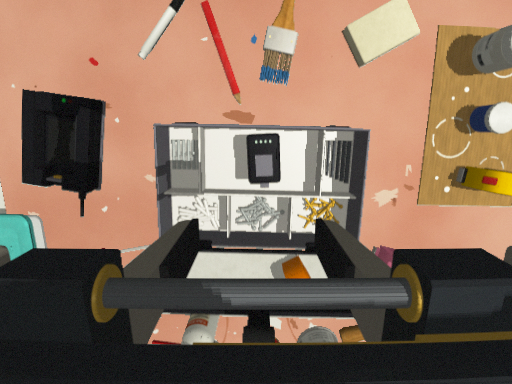

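Run:
```python
from h import *
import pickle
c,V,st=wrist(); pickle.dump(({k:c[k] for k in ('mtx','k1')},V),open('w19.pkl','wb'))
cv2.imwrite('pics/w20a.png',cv2.resize(c['color'][70:230,0:160,::-1],None,fx=3.7,fy=3.7,interpolation=cv2.INTER_CUBIC))
cv2.imwrite('pics/w20b.png',cv2.resize(c['color'][115:205,215:315,::-1],None,fx=6,fy=6,interpolation=cv2.INTER_CUBIC))
P=np.vstack([box(-.076,.076,-.056,.056,0,.046)])
m=msk(c,'charger',(63,140)); print(fit(P,[.49,-.343,-.01],0,[(c,V,m)]))
c2=capture('top');V2=cam(c2);m2=msk(c2,'charger',(399,231));print(fit(P,[.49,-.343,-.01],0,[(c2,V2,m2)]))
```

```text
(array([ 0.49585952, -0.34898662, -0.16591694]), np.float64(0.9523096129837703))Traceback (most recent call last):
  File "<stdin>", line 8, in <module>
  File "h.py", line 45, in fit
    r=minimize(f,x0 if yaw else x0[:2],method='Nelder-Mead',options=dict(initial_simplex=S,xatol=1e-5,fatol=1e-5,maxiter=300))
    res = _minimize_neldermead(fun, x0, args, callback, bounds=bounds,
                               **options)
    fsim[k] = func(sim[k])
              ~~~~^^^^^^^^
    fx = function(np.copy(x), *(wrapper_args + args))
  File "h.py", line 43, in <lambda>
    f=lambda q:-iou(place(P,q[0],q[1],q[2]*10 if yaw else 0,z),views)
                ~~~^^^^^^^^^^^^^^^^^^^^^^^^^^^^^^^^^^^^^^^^^^^^^^^^^^
  File "h.py", line 39, in iou
    im=np.zeros(m.shape,np.uint8); cv2.fillConvexPoly(im,np.round(h*16).astype(np.int32),1,cv2.LINE_8,4)
                ^^^^^^^
AttributeError: 'NoneType' object has no attribute 'shape'
```

View pics/w20a.png

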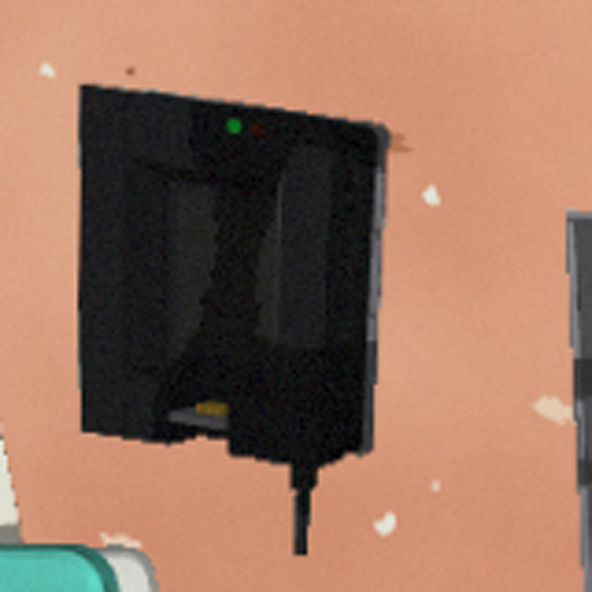

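View pics/w20b.png

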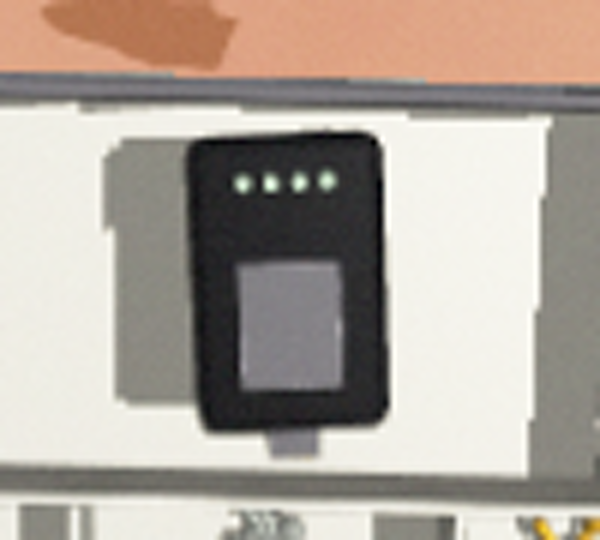

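Run:
```python
from h import *
import pickle
c,V=pickle.load(open('w19.pkl','rb'))
p=np.array([(188,138),(380,132),(388,422),(203,432)])/6+[215,115]
q=unproj(p,.062,c,V);print(q.round(4).tolist(),q.mean(0).round(4))
P=np.array([(80,86),(385,128)])/3.7+[0,70]
print(unproj(P,.046,c,V).round(4))
P=np.array([(80,432),(168,442),(228,455),(370,455)])/3.7+[0,70]
print(unproj(P,.046,c,V).round(4))
```

```text
[[0.4885, -0.0398, 0.062], [0.4875, 0.008, 0.062], [0.5607, 0.0104, 0.062], [0.5629, -0.0371, 0.062]] [ 0.5249 -0.0146  0.062 ]
[[ 0.4139 -0.3902  0.046 ]
 [ 0.4349 -0.2588  0.046 ]]
[[ 0.5618 -0.415   0.046 ]
 [ 0.5668 -0.3739  0.046 ]
 [ 0.5729 -0.3466  0.046 ]
 [ 0.5735 -0.2812  0.046 ]]
```

Call:
move_arm(translation=[[-1.2, 0.4, -2], [-1.2, 0.4, -3], [0, 0, -3.5], [0, 0, -3.5], [0, 0, -3.5]], dr=[[0.007, -0.028, 0.04], [0, 0, 0], [0, 0, 0], [0, 0, 0], [0, 0, 0]], grip=[8.0, 8.0, 8.0, 8.0, 8.0])

```text
clock: 27.47
ee_pos: [0.5372, -0.0181, 0.2019]
eef_rot: [-0.016, 1.0, -0.004, 0.013]
wrist_force: [0.6, -0.4, -0.6]
grip_width: 0.0799
```

```bash
python3 s.py
python3 - <<'E'
from h import *
c,V,st=wrist(); save(c,'w21')
E
```

```text
[ 0.5372 -0.0181  0.2019] [[-0.032, 0.999, -0.008], [0.026, -0.007, -1.0]] 0.0799 [ 0.6 -0.4 -0.6] [-0.26  0.07  1.76  0.    1.28 -1.86] 27.5
```

View pics/w21.png

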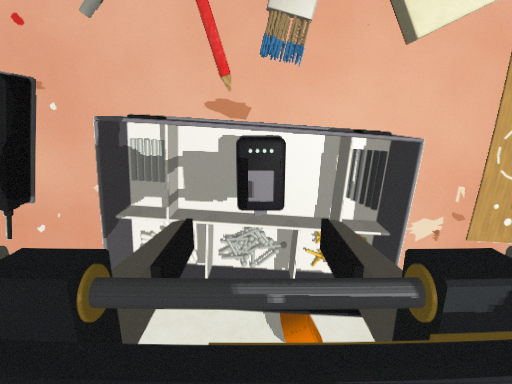

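Run:
```python
from h import *
c,V,st=wrist()
q=unproj([(237,137),(285,138),(285,210),(239,211)],.062,c,V);print(q.round(4).tolist(),q.mean(0).round(4))
```

```text
[[0.4796, -0.0379, 0.062], [0.479, 0.0077, 0.062], [0.5506, 0.0118, 0.062], [0.5532, -0.0347, 0.062]] [ 0.5156 -0.0133  0.062 ]
```

Call:
move_arm(translation=[[0, 0, 0], [-0.8, 0.3, 0], [0, 0, 0]], dr=[[0.004, 0.013, 0], [0, 0, 0], [0, 0, 0]], grip=[8.0, 8.0, 8.0])

```text
clock: 27.82
ee_pos: [0.5277, -0.0145, 0.2004]
eef_rot: [-0.016, 1.0, 0.0, 0.001]
wrist_force: [0.3, -0.3, -0.3]
grip_width: 0.0801
```

```bash
python3 s.py
python3 - <<'E'
from h import *
c,V,st=wrist(); save(c,'w22');import pickle; pickle.dump(({k:c[k] for k in ('mtx','k1')},V),open('w22.pkl','wb'))
cv2.imwrite('pics/w22z.png',cv2.resize(c['color'][115:235,200:320,::-1],None,fx=5,fy=5,interpolation=cv2.INTER_CUBIC))
E
```

```text
[ 0.5277 -0.0145  0.2004] [[-0.032, 0.999, 0.001], [0.001, 0.001, -1.0]] 0.0801 [ 0.3 -0.3 -0.3] [-0.26  0.07  1.77  0.    1.3  -1.86] 27.8
```

View pics/w22z.png

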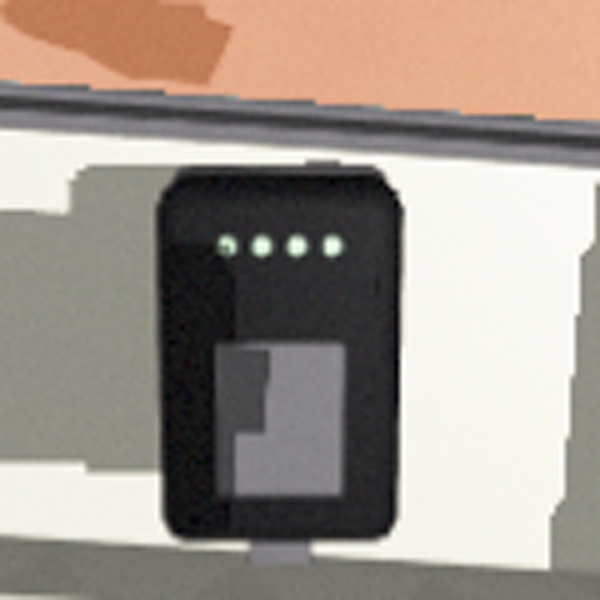

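Run:
```python
from h import *
import pickle
c,V=pickle.load(open('w22.pkl','rb'))
p=np.array([(158,170),(402,170),(397,540),(164,540)])/5+[200,115]
q=unproj(p,.062,c,V);print(q.round(4).tolist(),q.mean(0).round(4))
```

```text
[[0.4852, -0.0405, 0.062], [0.4836, 0.0075, 0.062], [0.5604, 0.0106, 0.062], [0.562, -0.0383, 0.062]] [ 0.5228 -0.0152  0.062 ]
```

Call:
move_arm(translation=[[-0.4, 0, -2.5], [0, 0, -3.3], [0, 0, -3.3], [0, 0, -3.0], [0, 0, -1.5]], dr=[[0, 0, 0], [0, 0, 0], [0, 0, 0], [0, 0, 0], [0, 0, 0]], grip=[8.0, 8.0, 8.0, 8.0, 8.0])

```text
clock: 28.28
ee_pos: [0.5371, -0.018, 0.0782]
eef_rot: [-0.016, 1.0, -0.005, 0.019]
wrist_force: [-0.1, 1.5, 0.1]
grip_width: 0.08
```

```bash
python3 s.py
python3 - <<'E'
from h import *
c=capture('side');cv2.imwrite('pics/s23.png',cv2.resize(c['color'][130:260,170:330,::-1],None,fx=4,fy=4,interpolation=cv2.INTER_CUBIC))
E
```

```text
[ 0.5371 -0.018   0.0782] [[-0.033, 0.999, -0.011], [0.038, -0.009, -0.999]] 0.08 [-0.1  1.5  0.1] [-0.26  0.22  1.87  0.    1.02 -1.86] 28.3
```

View pics/s23.png

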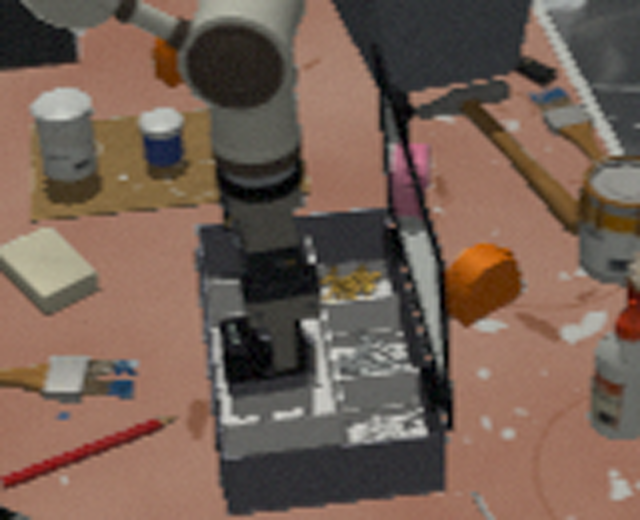

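Call:
move_arm(translation=[[-0.6, 0.1, 0], [0, 0, 0], [0, 0, 0]], dr=[[0.005, 0.02, 0], [0, 0, 0], [0, 0, 0]], grip=[8.0, 8.0, 8.0])

```text
clock: 28.58
ee_pos: [0.5322, -0.0174, 0.0805]
eef_rot: [-0.016, 1.0, -0.002, 0.009]
wrist_force: [0.1, 0.2, 0.4]
grip_width: 0.08
```

```bash
python3 s.py
```

```text
[ 0.5322 -0.0174  0.0805] [[-0.033, 0.999, -0.005], [0.018, -0.004, -1.0]] 0.08 [0.1 0.2 0.4] [-0.26  0.22  1.86  0.    1.04 -1.86] 28.6
```

Call:
move_arm(translation=[[-0.8, 0.2, -0.8], [0, 0, -1], [0, 0, -0.8], [0, 0, 0], [0, 0, 0]], dr=[[0.004, 0.016, 0], [0, 0.008, 0], [0, 0, 0], [0, 0, 0], [0, 0, 0]], grip=[8.0, 8.0, 8.0, 8.0, 8.0])

```text
clock: 29.0
ee_pos: [0.5274, -0.0162, 0.0574]
eef_rot: [-0.017, 1.0, -0.001, 0.001]
wrist_force: [1.0, 0.9, 0.1]
grip_width: 0.0798
```

```bash
python3 s.py
python3 - <<'E'
from h import *
c,V,st=wrist(); save(c,'w24')
E
```

```text
[ 0.5274 -0.0162  0.0574] [[-0.033, 0.999, -0.003], [0.001, -0.003, -1.0]] 0.0798 [1.  0.9 0.1] [-0.26  0.25  1.87 -0.    1.01 -1.86] 29.0
```

View pics/w24.png

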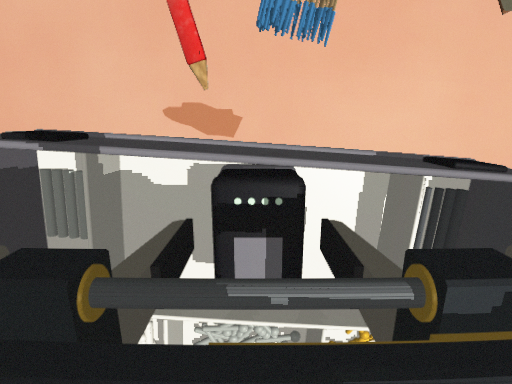

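Call:
move_arm(translation=[[-0.2, 0, -0.6], [0, 0, 0], [0, 0, 0], [0, 0, 0], [0, 0, 0]], dr=[[0, 0, 0], [0, 0, 0], [0, 0, 0], [0, 0, 0], [0, 0, 0]], grip=[4.0, 4.0, 4.0, 4.0, 4.0], newtons=40)

```text
clock: 29.47
ee_pos: [0.525, -0.016, 0.0507]
eef_rot: [-0.016, 1.0, -0.001, 0.0]
wrist_force: [-0.5, 1.0, -0.7]
grip_width: 0.0497
```

```bash
python3 s.py
```

```text
[ 0.525  -0.016   0.0507] [[-0.033, 0.999, -0.002], [0.001, -0.002, -1.0]] 0.0497 [-0.5  1.  -0.7] [-0.26  0.26  1.88 -0.    1.   -1.86] 29.5
```

Call:
move_arm(translation=[[0, 0, 0], [0, 0, 0], [0, 0, 1.5], [0, 0, 2.5], [0, 0, 3]], dr=[[0, 0, 0], [0, 0, 0], [0, 0, 0], [0, 0, 0], [0, 0, 0]], grip=[4.0, 4.0, 4.0, 4.0, 4.0])

```text
clock: 29.88
ee_pos: [0.5189, -0.0144, 0.1144]
eef_rot: [-0.016, 1.0, 0.001, -0.007]
wrist_force: [4.7, 0.5, -5.7]
grip_width: 0.0501
```

```bash
python3 s.py
```

```text
[ 0.5189 -0.0144  0.1144] [[-0.032, 0.999, 0.002], [-0.013, 0.002, -1.0]] 0.0501 [ 4.7  0.5 -5.7] [-0.26  0.16  1.85 -0.    1.14 -1.86] 29.9
```

Call:
move_arm(translation=[[0, 0, 3], [0, 0, 2.5], [-0.2, -3, 0], [-0.2, -3.3, 0], [-0.2, -3.3, 0]], dr=[[0, 0, 0], [0, 0, 0], [0, 0, -0.03], [0, 0, -0.03], [0, 0, -0.03]], grip=[4.0, 4.0, 4.0, 4.0, 4.0])

```text
clock: 30.3
ee_pos: [0.515, -0.1078, 0.1779]
eef_rot: [0.026, 1.0, 0.001, -0.002]
wrist_force: [1.9, 0.0, -1.9]
grip_width: 0.0497
```

Call:
move_arm(translation=[[-0.2, -3.3, 0], [-0.2, -3.3, 0], [-0.2, -3.3, 0], [-0.2, -3.3, 0], [-0.2, -3.0, 0]], dr=[[0, 0, -0.03], [0, 0, -0.03], [0, 0, 0], [0, 0, 0], [0, 0, 0]], grip=[4.0, 4.0, 4.0, 4.0, 4.0])

```text
clock: 30.72
ee_pos: [0.5019, -0.2763, 0.1765]
eef_rot: [0.057, 0.998, 0.002, -0.003]
wrist_force: [0.7, 0.0, -1.9]
grip_width: 0.0498
```

Call:
move_arm(translation=[[0, -3.3, 0], [0, 0, 0], [0, 0, 0]], dr=[[0, 0, 0], [0, 0, 0], [0, 0, 0]], grip=[4.0, 4.0, 4.0])

```text
clock: 30.97
ee_pos: [0.4992, -0.3166, 0.1746]
eef_rot: [0.061, 0.998, 0.002, -0.004]
wrist_force: [0.2, 1.0, -2.8]
grip_width: 0.0495
```

```bash
python3 s.py
python3 - <<'E'
from h import *
c,V,st=wrist(); save(c,'w25')
E
```

```text
[ 0.4992 -0.3166  0.1746] [[0.121, 0.993, 0.003], [-0.008, 0.004, -1.0]] 0.0495 [ 0.2  1.  -2.8] [-0.77  0.26  1.61 -0.    1.29 -2.22] 31.0
```

View pics/w25.png

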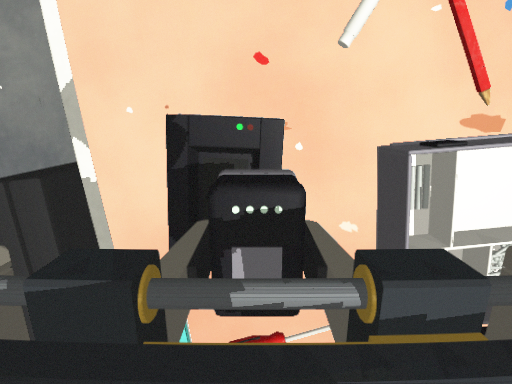

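Run:
```python
from h import *
c,V,st=wrist(); save(c,'w26')
q=unproj([(167,115),(284,120)],.046,c,V);print(q.round(4).tolist(),np.linalg.norm(q[1]-q[0]))
cv2.imwrite('pics/w26z.png',cv2.resize(c['color'][100:225,155:305,::-1],None,fx=5,fy=4.8,interpolation=cv2.INTER_CUBIC))
g=np.clip(c['color'].astype(float)*4,0,255).astype(np.uint8)
cv2.imwrite('pics/w26b.png',cv2.resize(g[100:225,155:305,::-1],None,fx=5,fy=4.8,interpolation=cv2.INTER_CUBIC))
```

```text
[[0.4127, -0.3903, 0.046], [0.4305, -0.2824, 0.046]] 0.10929501340610137
```

View pics/w26b.png

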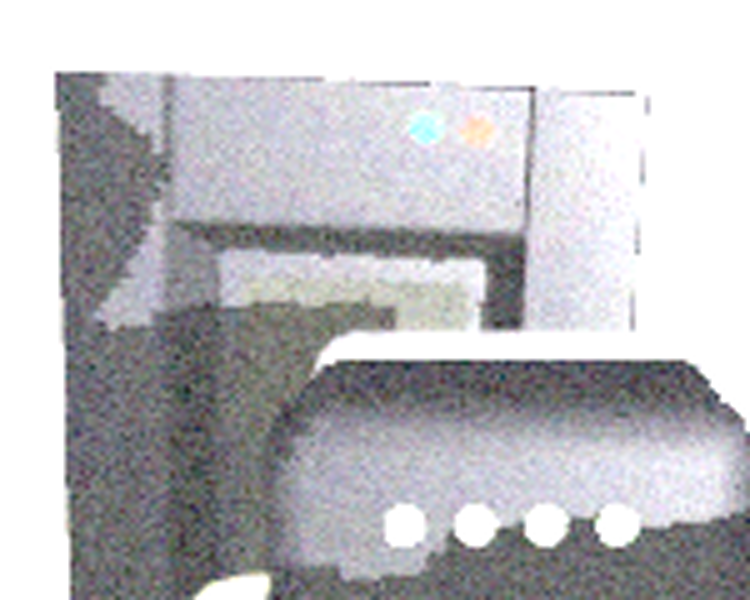

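Run:
```python
from h import *
c,V,st=wrist()
p=np.array([(56,73),(648,95),(170,222),(525,235),(175,73),(530,88)])/[5,4.8]+[155,100]
q=unproj(p,.046,c,V)[:,:2];print(q.round(4).tolist())
loc=np.array([(-.076,-.056),(-.076,.056),(-.047,-.034),(-.047,.034),(-.076,-.034),(-.076,.034)])
# rigid fit
A=loc-loc.mean(0);B=q-q.mean(0);th=np.arctan2((A[:,0]*B[:,1]-A[:,1]*B[:,0]).sum(),(A*B).sum())
Rm=np.array([[np.cos(th),-np.sin(th)],[np.sin(th),np.cos(th)]])
t=q.mean(0)-Rm@loc.mean(0);print('center',t,'yaw',th,'res',(q-(loc@Rm.T+t)).round(4).tolist())
# pack in hand: top face corners
```

```text
[[0.4132, -0.3901], [0.4307, -0.2808], [0.4442, -0.3736], [0.4549, -0.3068], [0.416, -0.3679], [0.4268, -0.3025]]
center [ 0.49645747 -0.34757536] yaw -0.16094188603044768 res [[0.0008, 0.0006], [0.0003, -0.0007], [-0.0004, -0.0], [-0.0006, -0.0003], [0.0, 0.0011], [-0.0001, -0.0007]]
```

Run:
```python
from h import *
c,V,st=wrist()
q=unproj([(211,230),(305,230),(258,170),(258,175),(228,247),(282,247),(255,315)],.186,c,V)[:,:2]
th=-.121;d=q-st['ee_pos'][:2];ex=np.array([np.cos(th),np.sin(th)]);ey=np.array([-ex[1],ex[0]])
print(np.c_[d@ex,d@ey].round(4).tolist(), st['eef_rot'])
cv2.imwrite('pics/w27.png',cv2.resize(np.clip(c['color'][160:330,190:330,::-1].astype(float)*2,0,255).astype(np.uint8),None,fx=4,fy=3.5))
```

```text
[[-0.0149, -0.0233], [-0.0149, 0.0242], [-0.0454, 0.0003], [-0.043, 0.0003], [-0.0056, -0.0149], [-0.0057, 0.0128], [0.0345, -0.001]] [ 0.05929965  0.998231    0.00160226 -0.00398206]
```

View pics/w27.png

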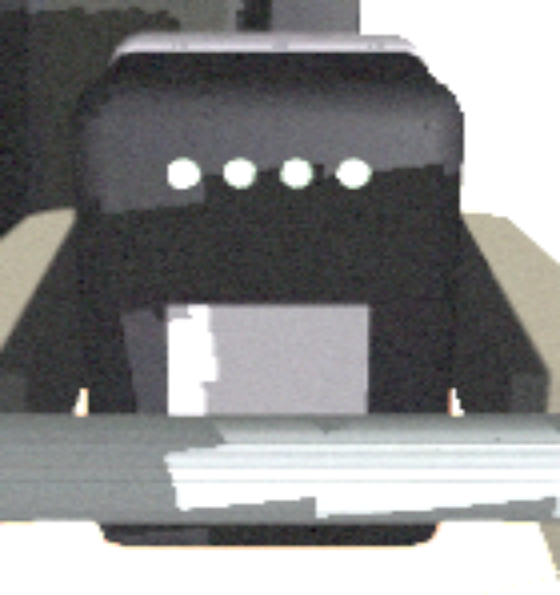

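Call:
move_arm(translation=[[0.1, -1.6, -1.5], [0, -1.6, -1.5], [0, 0, -1.5], [0, 0, -1.5], [0, 0, 0]], dr=[[0, 0, -0.02], [0, 0, -0.02], [0, 0, 0], [0, 0, 0], [0, 0, 0]], grip=[4.0, 4.0, 4.0, 4.0, 4.0])

```text
clock: 31.58
ee_pos: [0.5038, -0.3417, 0.1152]
eef_rot: [0.075, 0.997, 0.001, -0.002]
wrist_force: [-0.6, 1.0, -2.6]
grip_width: 0.0498
```

```bash
python3 s.py
```

```text
[ 0.5038 -0.3417  0.1152] [[0.15, 0.989, 0.001], [-0.004, 0.002, -1.0]] 0.0498 [-0.6  1.  -2.6] [-0.79  0.36  1.6  -0.    1.18 -2.21] 31.6
```

Call:
move_arm(translation=[[-0.3, -0.5, 0], [0, 0, -0.6], [0, 0, 0]], dr=[[0, 0, -0.01], [0, 0, 0], [0, 0, 0]], grip=[4.0, 4.0, 4.0])

```text
clock: 31.83
ee_pos: [0.5015, -0.3448, 0.1101]
eef_rot: [0.079, 0.997, 0.001, -0.002]
wrist_force: [0.1, 0.2, -3.3]
grip_width: 0.0496
```

```bash
python3 s.py
python3 - <<'E'
from h import *
c,V,st=wrist(); cv2.imwrite('pics/w28.png',cv2.resize(np.clip(c['color'][80:340,110:400,::-1].astype(float)*3,0,255).astype(np.uint8),None,fx=2.3,fy=2.3))
c=capture('side');cv2.imwrite('pics/s28.png',cv2.resize(np.clip(c['color'][240:360,170:330,::-1].astype(float)*2,0,255).astype(np.uint8),None,fx=4,fy=4,interpolation=cv2.INTER_CUBIC))
E
```

```text
[ 0.5015 -0.3448  0.1101] [[0.158, 0.987, 0.002], [-0.004, 0.002, -1.0]] 0.0496 [ 0.1  0.2 -3.3] [-0.8   0.37  1.6  -0.    1.17 -2.21] 31.8
```

View pics/w28.png

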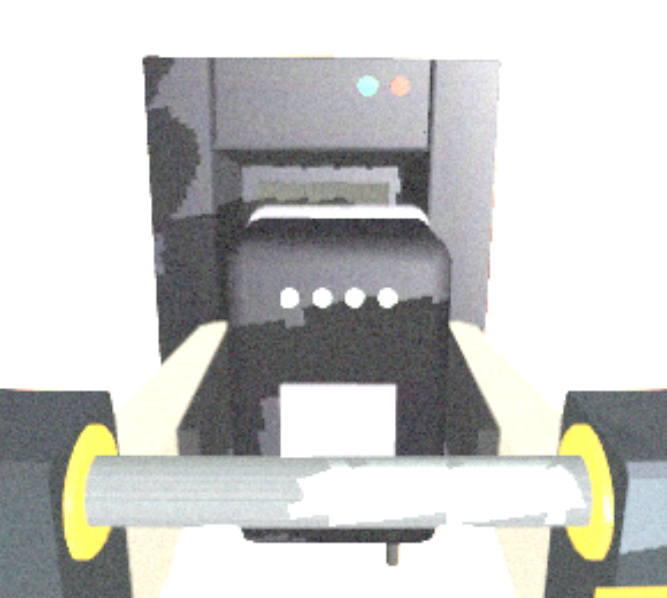

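View pics/s28.png

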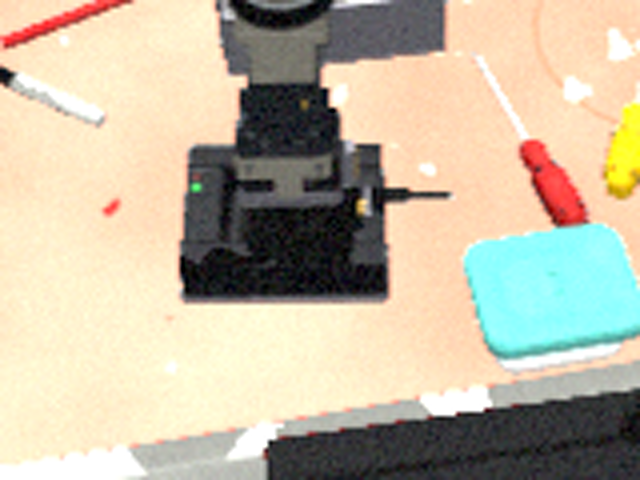

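Call:
move_arm(translation=[[-0.1, -0.4, -0.5], [0, 0, -0.5], [0, 0, -0.5], [0, 0, 0]], dr=[[0, 0, 0], [0, 0, 0], [0, 0, 0], [0, 0, 0]], grip=[4.0, 4.0, 4.0, 4.0])

```text
clock: 32.27
ee_pos: [0.5022, -0.3511, 0.0974]
eef_rot: [0.079, 0.997, -0.001, 0.0]
wrist_force: [0.1, -0.1, -2.8]
grip_width: 0.0493
```

```bash
python3 s.py
```

```text
[ 0.5022 -0.3511  0.0974] [[0.158, 0.987, -0.003], [0.0, -0.003, -1.0]] 0.0493 [ 0.1 -0.1 -2.8] [-0.81  0.39  1.6  -0.    1.14 -2.22] 32.3
```

Call:
move_arm(translation=[[-0.2, 0.3, -0.3], [0, 0, -0.3], [0, 0, -0.3], [0, 0, 0]], dr=[[0, 0, 0], [0, 0, 0], [0, 0, 0], [0, 0, 0]], grip=[4.0, 4.0, 4.0, 4.0])

```text
clock: 32.6
ee_pos: [0.4997, -0.3475, 0.0869]
eef_rot: [0.079, 0.997, -0.001, -0.0]
wrist_force: [-0.1, 0.5, -3.4]
grip_width: 0.0496
```

```bash
python3 s.py
```

```text
[ 0.4997 -0.3475  0.0869] [[0.158, 0.987, -0.002], [-0.0, -0.002, -1.0]] 0.0496 [-0.1  0.5 -3.4] [-0.81  0.4   1.62 -0.    1.12 -2.22] 32.6
```

Call:
move_arm(translation=[[0, 0, -0.4], [0, 0, -0.3], [0, 0, -0.3]], dr=[[0, 0, 0], [0, 0, 0], [0, 0, 0]], grip=[4.0, 4.0, 4.0])

```text
clock: 32.85
ee_pos: [0.499, -0.3479, 0.0781]
eef_rot: [0.079, 0.997, -0.001, -0.001]
wrist_force: [-10.9, 6.1, 22.6]
grip_width: 0.0501
```

```bash
python3 s.py
```

```text
[ 0.499  -0.3479  0.0781] [[0.157, 0.988, -0.003], [-0.003, -0.002, -1.0]] 0.0501 [-10.9   6.1  22.6] [-0.81  0.41  1.62 -0.    1.11 -2.22] 32.9
```

Call:
move_arm(translation=[[-0.2, 0.05, 0.2], [0, 0, -0.3], [0, 0, -0.2]], dr=[[0, 0, 0], [0, 0, 0], [0, 0, 0]], grip=[4.0, 4.0, 4.0])

```text
clock: 33.1
ee_pos: [0.4973, -0.3479, 0.0753]
eef_rot: [0.079, 0.997, -0.002, -0.001]
wrist_force: [0.2, 1.3, -2.0]
grip_width: 0.05
```

```bash
python3 s.py;  python3 - <<'E'
from h import *
c=capture('side');cv2.imwrite('pics/s29.png',cv2.resize(np.clip(c['color'][250:350,180:300,::-1].astype(float)*3,0,255).astype(np.uint8),None,fx=5,fy=5,interpolation=cv2.INTER_CUBIC))
E
```

```text
[ 0.4973 -0.3479  0.0753] [[0.157, 0.988, -0.004], [-0.001, -0.004, -1.0]] 0.05 [ 0.2  1.3 -2. ] [-0.81  0.41  1.63 -0.    1.1  -2.22] 33.1
```

View pics/s29.png

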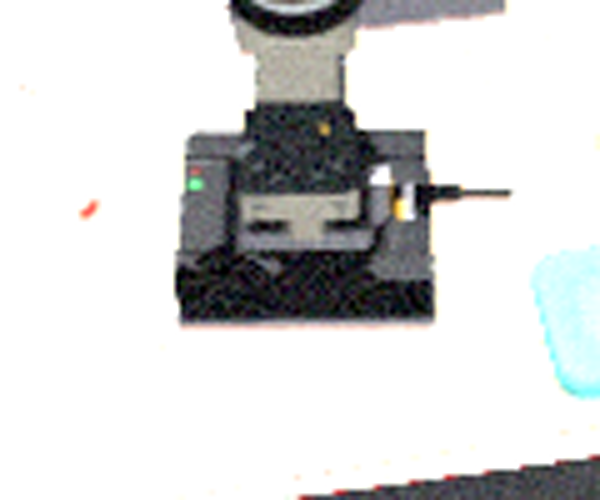

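Slid in, free (force gone). Go down to floor.

Call:
move_arm(translation=[[0, 0, -0.3], [0, 0, -0.2]], dr=[[0, 0, 0], [0, 0, 0]], grip=[4.0, 4.0])

```text
clock: 33.32
ee_pos: [0.4975, -0.3482, 0.0747]
eef_rot: [0.079, 0.997, -0.001, -0.001]
wrist_force: [-6.3, 5.1, 9.9]
grip_width: 0.0498
```

```bash
python3 s.py
```

```text
[ 0.4975 -0.3482  0.0747] [[0.157, 0.988, -0.003], [-0.003, -0.003, -1.0]] 0.0498 [-6.3  5.1  9.9] [-0.81  0.41  1.63 -0.    1.1  -2.22] 33.3
```

Call:
move_arm(translation=[[0, 0, 0], [0, 0, 0], [0, 0, 0], [0, 0, 0]], dr=[[0, 0, 0], [0, 0, 0], [0, 0, 0], [0, 0, 0]], grip=[7.5, 7.5, 7.5, 7.5])

```text
clock: 33.65
ee_pos: [0.4993, -0.3496, 0.0767]
eef_rot: [0.078, 0.997, -0.003, 0.001]
wrist_force: [0.3, -0.2, -0.8]
grip_width: 0.0739
```

Call:
move_arm(translation=[[0, 0, 2], [0, 0, 3], [0, 0, 3.5], [0, 0, 3.5], [0, 0, 0]], dr=[[0, 0, 0], [0, 0, 0], [0, 0, 0], [0, 0, 0], [0, 0, 0]], grip=[7.5, 7.5, 7.5, 7.5, 7.5])

```text
clock: 34.07
ee_pos: [0.4969, -0.347, 0.1967]
eef_rot: [0.079, 0.997, -0.0, -0.002]
wrist_force: [0.6, -1.5, 1.3]
grip_width: 0.0754
```

```bash
python3 s.py
python3 - <<'E'
from h import *
c,V,st=wrist(); cv2.imwrite('pics/w30.png',cv2.resize(np.clip(c['color'][80:340,110:400,::-1].astype(float)*3,0,255).astype(np.uint8),None,fx=2.3,fy=2.3))
c=capture('side');cv2.imwrite('pics/s30.png',cv2.resize(np.clip(c['color'][250:350,180:300,::-1].astype(float)*3,0,255).astype(np.uint8),None,fx=5,fy=5,interpolation=cv2.INTER_CUBIC))
E
```

```text
[ 0.4969 -0.347   0.1967] [[0.157, 0.988, -0.001], [-0.004, -0.0, -1.0]] 0.0754 [ 0.6 -1.5  1.3] [-0.81  0.27  1.55 -0.    1.33 -2.22] 34.1
```

View pics/w30.png

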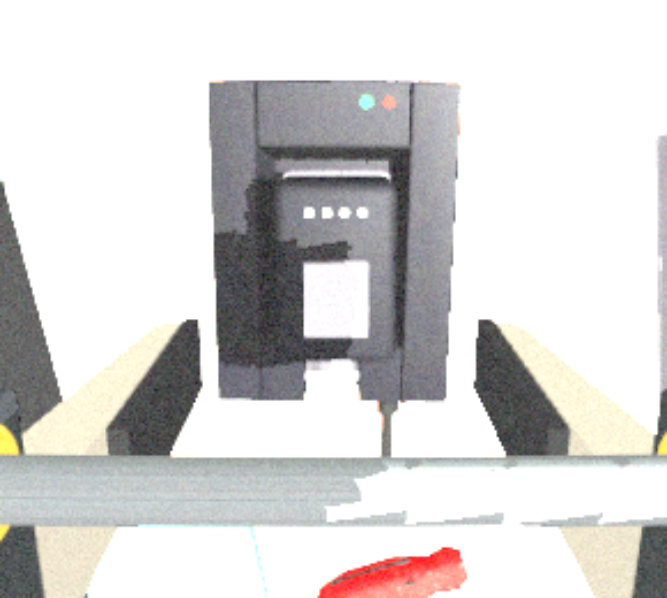

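View pics/s30.png

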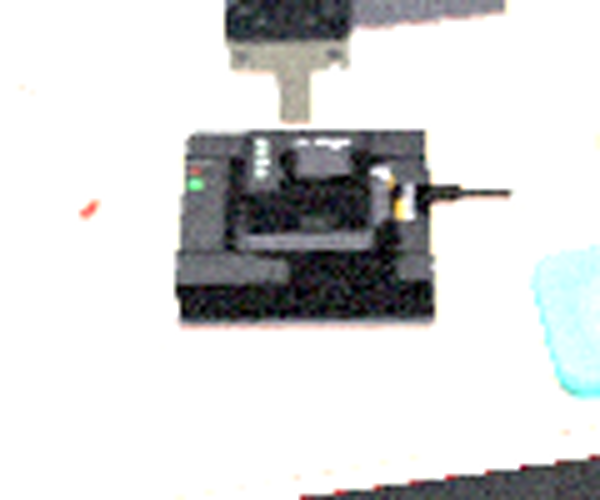

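Call:
move_arm(translation=[[0.5, 1.5, 3.5], [0.5, 1.5, 3.5], [0.5, 1.5, 3.5], [0.5, 1.5, 3.5], [1.0, 3, 2]], dr=[[0, 0, 0.03], [0, 0, 0.03], [0, 0, 0.03], [0, 0, 0.03], [0, 0, 0.02]], grip=[5.5, 5.5, 5.5, 5.5, 5.5])

```text
clock: 34.58
ee_pos: [0.5172, -0.251, 0.337]
eef_rot: [0.01, 1.0, 0.012, -0.019]
wrist_force: [1.1, -1.0, 0.2]
grip_width: 0.0551
```

Call:
move_arm(translation=[[1.2, 3.5, 0], [1.2, 3.5, 0], [1.2, 3.5, 0], [1.2, 3.5, 0], [1.2, 3.5, 0]], dr=[[0, 0, 0], [0, 0, 0], [0, 0, 0], [0, 0, 0], [0, 0, 0]], grip=[5.5, 5.5, 5.5, 5.5, 5.5])

```text
clock: 35.0
ee_pos: [0.5786, -0.0707, 0.3339]
eef_rot: [0.012, 1.0, 0.011, -0.02]
wrist_force: [0.0, -0.5, -0.8]
grip_width: 0.0548
```

```bash
python3 s.py
python3 - <<'E'
from h import *
c,V,st=wrist(); save(c,'w31')
E
```

```text
[ 0.5786 -0.0707  0.3339] [[0.025, 0.999, 0.022], [-0.04, 0.023, -0.999]] 0.0548 [ 0.  -0.5 -0.8] [-0.33  0.17  1.4   0.01  1.62 -1.88] 35.0
```

View pics/w31.png

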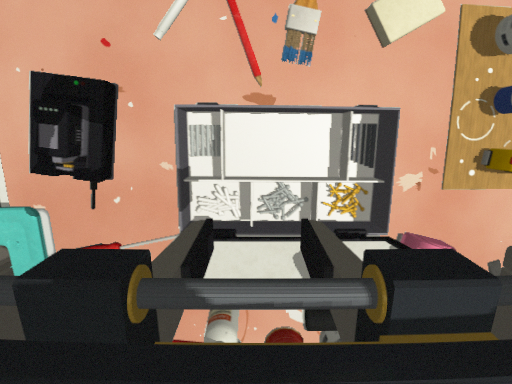

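Call:
move_arm(translation=[[2.2, 1.6, 0.6], [2.2, 1.6, 0.5], [2.2, 1.5, 0], [0, 0, 0]], dr=[[-0.01, -0.02, 0], [-0.01, -0.01, 0], [0, 0, 0], [0, 0, 0]], grip=[5.5, 5.5, 5.5, 5.5])

```text
clock: 35.38
ee_pos: [0.6461, -0.0103, 0.3337]
eef_rot: [0.006, 1.0, 0.006, -0.012]
wrist_force: [1.7, -0.9, -1.0]
grip_width: 0.0547
```

```bash
python3 s.py
python3 - <<'E'
from h import *
c,V,st=wrist(); save(c,'w32')
c=capture('side');cv2.imwrite('pics/s32.png',cv2.resize(c['color'][100:260,190:340,::-1],None,fx=4,fy=3.75,interpolation=cv2.INTER_CUBIC))
E
```

```text
[ 0.6461 -0.0103  0.3337] [[0.013, 1.0, 0.011], [-0.024, 0.012, -1.0]] 0.0547 [ 1.7 -0.9 -1. ] [-0.21  0.32  1.22  0.01  1.63 -1.76] 35.4
```

View pics/s32.png

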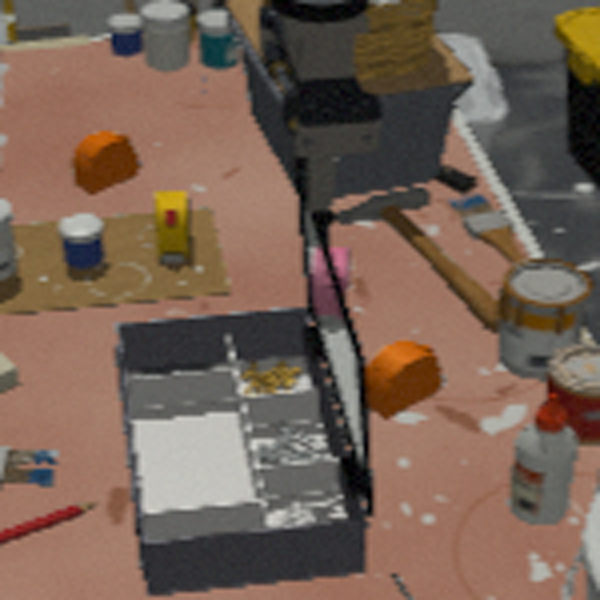

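View pics/w32.png

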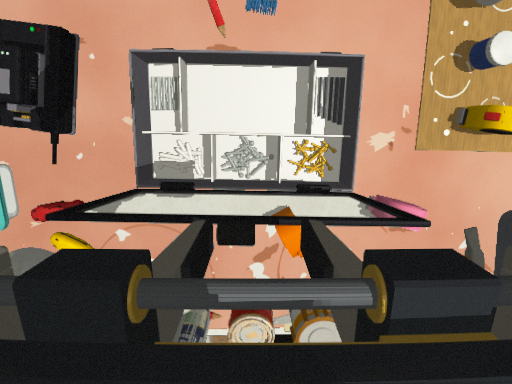

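Run:
```python
from h import *
c,V,st=wrist(); print(unproj([(236,233)],.298,c,V))
```

```text
[[ 0.64785852 -0.02647054  0.298     ]]
```

Call:
move_arm(translation=[[0, -0.7, 0], [0, -0.6, 0], [0, 0, 0]], dr=[[-0.005, -0.01, 0], [0, 0, 0], [0, 0, 0]], grip=[5.5, 5.5, 5.5])

```text
clock: 35.78
ee_pos: [0.6419, -0.0303, 0.3345]
eef_rot: [0.009, 1.0, 0.002, -0.007]
wrist_force: [-0.2, -0.2, 0.1]
grip_width: 0.0547
```

```bash
python3 s.py
python3 - <<'E'
from h import *
c,V,st=wrist(); save(c,'w33')
E
```

```text
[ 0.6419 -0.0303  0.3345] [[0.019, 1.0, 0.003], [-0.015, 0.004, -1.0]] 0.0547 [-0.2 -0.2  0.1] [-0.23  0.3   1.24  0.    1.62 -1.79] 35.8
```

View pics/w33.png

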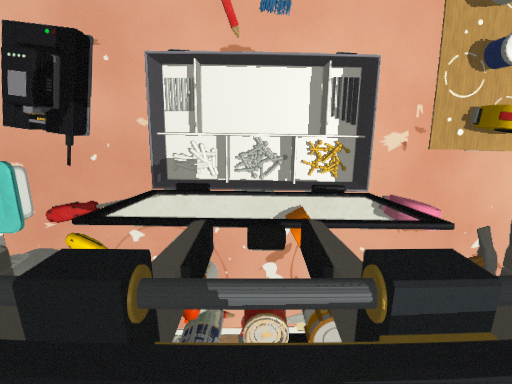

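Call:
move_arm(translation=[[0.4, 0.5, -0.5], [0, 0, -1.2], [0, 0, -1.2], [0, 0, 0]], dr=[[0, 0, 0], [0, 0, 0], [0, 0, 0], [0, 0, 0]], grip=[5.5, 5.5, 5.5, 5.5])

```text
clock: 36.17
ee_pos: [0.6458, -0.026, 0.3039]
eef_rot: [0.011, 1.0, 0.002, -0.006]
wrist_force: [-0.5, 0.6, -1.4]
grip_width: 0.0548
```

```bash
python3 s.py
python3 - <<'E'
from h import *
c,V,st=wrist(); save(c,'w34')
E
```

```text
[ 0.6458 -0.026   0.3039] [[0.021, 1.0, 0.003], [-0.013, 0.004, -1.0]] 0.0548 [-0.5  0.6 -1.4] [-0.23  0.32  1.28  0.    1.56 -1.78] 36.2
```

View pics/w34.png

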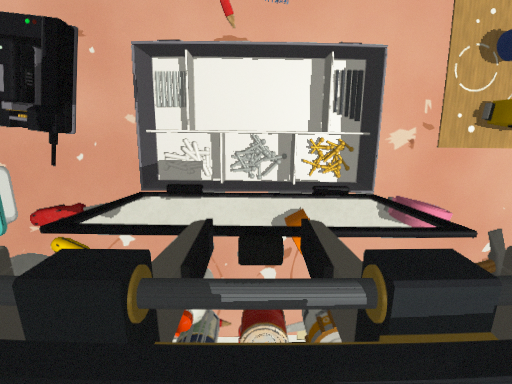

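Barrel lies between the fingers (cols 238–283, jaws centre 257). Lower slightly and close.

Call:
move_arm(translation=[[0, 0.2, -0.3], [0, 0, 0], [0, 0, 0], [0, 0, 0], [0, 0, 0]], dr=[[0, 0, 0], [0, 0, 0], [0, 0, 0], [0, 0, 0], [0, 0, 0]], grip=[2.0, 2.0, 2.0, 2.0, 2.0], newtons=15)

```text
clock: 36.63
ee_pos: [0.646, -0.024, 0.3014]
eef_rot: [0.01, 1.0, 0.001, -0.006]
wrist_force: [-0.6, -1.0, 0.2]
grip_width: 0.0262
```

Call:
move_arm(translation=[[0, 0, 0], [0, 0, 0]], dr=[[0, 0, 0], [0, 0, 0]], grip=[2.0, 2.0])

```text
clock: 36.8
ee_pos: [0.646, -0.0239, 0.3015]
eef_rot: [0.011, 1.0, 0.001, -0.006]
wrist_force: [0.6, -0.3, -1.0]
grip_width: 0.0253
```

```bash
python3 s.py
```

```text
[ 0.646  -0.0239  0.3015] [[0.021, 1.0, 0.002], [-0.012, 0.002, -1.0]] 0.0253 [ 0.6 -0.3 -1. ] [-0.22  0.32  1.28 -0.    1.55 -1.77] 36.8
```

Call:
move_arm(translation=[[-2.7, 0.05, -0.4], [-2.6, 0.05, -0.7], [-2.5, 0.05, -1.0], [-2.4, 0.05, -1.3], [-2.2, 0.05, -1.6]], dr=[[0, 0, 0], [0, 0, 0], [0, 0, 0], [0, 0, 0], [0, 0, 0]], grip=[2.0, 2.0, 2.0, 2.0, 2.0])

```text
clock: 37.22
ee_pos: [0.5273, -0.02, 0.2576]
eef_rot: [0.01, 1.0, 0.002, 0.006]
wrist_force: [1.3, 0.4, 2.4]
grip_width: 0.0257
```

```bash
python3 s.py
```

```text
[ 0.5273 -0.02    0.2576] [[0.02, 1.0, 0.004], [0.012, 0.004, -1.0]] 0.0257 [1.3 0.4 2.4] [-0.27  0.01  1.71  0.01  1.41 -1.82] 37.2
```

Call:
move_arm(translation=[[-2.1, 0.05, -1.7], [-1.9, 0.05, -2.0], [-1.6, 0.05, -2.2], [-1.3, 0.05, -2.4], [-1.0, 0.05, -2.5]], dr=[[0, 0, 0], [0, 0, 0], [0, 0, 0], [0, 0, 0], [0, 0, 0]], grip=[2.0, 2.0, 2.0, 2.0, 2.0])

```text
clock: 37.63
ee_pos: [0.4481, -0.0173, 0.1531]
eef_rot: [0.01, 1.0, 0.001, 0.016]
wrist_force: [1.0, -2.0, 1.1]
grip_width: 0.0261
```

```bash
python3 s.py
```

```text
[ 0.4481 -0.0173  0.1531] [[0.019, 1.0, 0.001], [0.031, 0.001, -1.0]] 0.0261 [ 1.  -2.   1.1] [-0.32 -0.12  2.05  0.01  1.18 -1.87] 37.6
```

Call:
move_arm(translation=[[-0.7, 0, -2.4], [-0.3, 0, -2.4], [-0.1, 0, -1.5], [0, 0, -0.8], [0, 0, -0.5]], dr=[[0, 0, 0], [0, 0, 0], [0, 0, 0], [0, 0, 0], [0, 0, 0]], grip=[2.0, 2.0, 2.0, 2.0, 2.0])

```text
clock: 38.05
ee_pos: [0.434, -0.0168, 0.0741]
eef_rot: [0.01, 1.0, 0.0, 0.016]
wrist_force: [-5.7, 2.3, 23.4]
grip_width: 0.0256
```

```bash
python3 s.py
```

```text
[ 0.434  -0.0168  0.0741] [[0.02, 1.0, 0.001], [0.032, 0.0, -1.0]] 0.0256 [-5.7  2.3 23.4] [-0.33 -0.03  2.15  0.01  1.   -1.88] 38.0
```

Call:
move_arm(translation=[[0, 0, 0], [0, 0, 0], [0, 0, 0], [0, 0, 0], [0, 0, 0]], dr=[[0, 0, 0], [0, 0, 0], [0, 0, 0], [0, 0, 0], [0, 0, 0]], grip=[5.5, 5.5, 5.5, 5.5, 5.5])

```text
clock: 38.47
ee_pos: [0.4364, -0.017, 0.0764]
eef_rot: [0.01, 1.0, 0.0, 0.017]
wrist_force: [0.2, 0.0, 0.3]
grip_width: 0.0544
```

Call:
move_arm(translation=[[0, 0, 1.5], [0, 0, 3], [0, 0, 3.5], [0, 0, 3.5], [0, 2, 2]], dr=[[0, 0, 0], [0, 0, 0], [0, 0, 0], [0, 0, 0], [0, 0, -0.1]], grip=[5.5, 5.5, 7.0, 9.19, 9.19])

```text
clock: 38.88
ee_pos: [0.4314, 0.0032, 0.2122]
eef_rot: [0.061, 0.998, 0.001, 0.012]
wrist_force: [1.3, 0.2, 0.2]
grip_width: 0.0732
```

```bash
python3 s.py
python3 - <<'E'
from h import *
c=capture('side');cv2.imwrite('pics/s35.png',cv2.resize(c['color'][130:260,170:330,::-1],None,fx=4,fy=4,interpolation=cv2.INTER_CUBIC))
E
```

```text
[0.4314 0.0032 0.2122] [[0.122, 0.993, 0.004], [0.024, 0.001, -1.0]] 0.0732 [1.3 0.2 0.2] [-0.28 -0.23  2.03  0.01  1.33 -1.73] 38.9
```

View pics/s35.png

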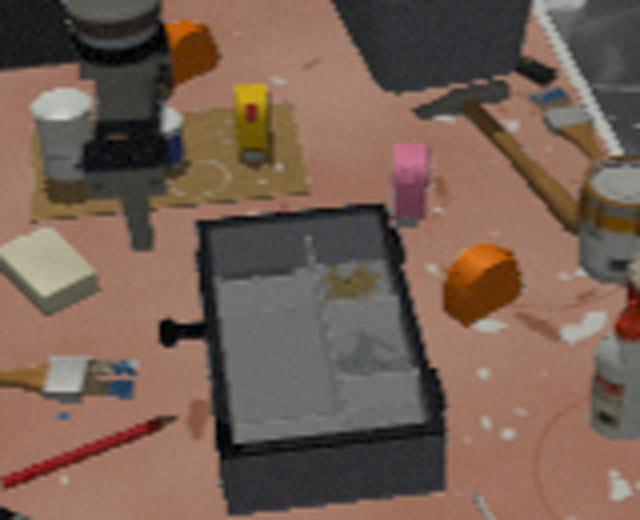

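Call:
move_arm(translation=[[-0.5, 2.4, 0], [-0.5, 2.4, 0], [-0.5, 2.4, 0], [-0.5, 2.4, 0], [-0.5, 2.4, 0]], dr=[[0, 0, -0.12], [0, 0, -0.12], [0, 0, -0.12], [0, 0, -0.12], [0, 0, -0.12]], grip=[9.0, 9.0, 9.0, 9.0, 9.0])

```text
clock: 39.35
ee_pos: [0.4109, 0.1252, 0.2208]
eef_rot: [0.357, 0.934, -0.003, 0.02]
wrist_force: [-0.1, 0.4, 0.3]
grip_width: 0.0903
```

Call:
move_arm(translation=[[-0.5, 2.4, 0], [-0.5, 2.4, 0], [-0.5, 2.4, 0], [-0.5, 2.4, 0], [-0.5, 2.4, 0]], dr=[[0, 0, -0.12], [0, 0, -0.12], [0, 0, -0.12], [0, 0, -0.12], [0, 0, -0.12]], grip=[9.0, 9.0, 9.0, 9.0, 9.0])

```text
clock: 39.77
ee_pos: [0.3846, 0.2474, 0.2212]
eef_rot: [0.619, 0.785, -0.008, 0.02]
wrist_force: [0.6, -0.1, 0.2]
grip_width: 0.0898
```

Call:
move_arm(translation=[[-0.4, 2.4, 0], [-0.4, 2.4, 0], [-0.4, 2.4, 0], [0, 0, 0], [0, 0, 0]], dr=[[0, 0, -0.12], [0, 0, -0.1], [0, 0, 0], [0, 0, 0], [0, 0, 0]], grip=[9.0, 9.0, 9.0, 9.0, 9.0])

```text
clock: 40.18
ee_pos: [0.3697, 0.3271, 0.2207]
eef_rot: [0.704, 0.71, -0.01, 0.018]
wrist_force: [-0.5, -0.5, 0.8]
grip_width: 0.0902
```

```bash
python3 s.py
python3 - <<'E'
from h import *
c,V,st=wrist(); save(c,'w36')
for t,P,x,y in (('tape_measure',tapeP(),[.565,.371,-.02],True),('small_jar',cyl(.0245,.05),[.462,.355,0],False),('large_jar',cyl(.0325,.084),[.362,.357,0],False)):
    m=msk(c,t,proj(place(P,x[0],x[1],0,.004),c,V).mean(0))
    if m is not None: print(t,fit(P,x,.004,[(c,V,m)],y))
E
```

```text
[0.3697 0.3271 0.2207] [[1.0, 0.008, 0.012], [0.012, -0.039, -0.999]] 0.0902 [-0.5 -0.5  0.8] [ 0.5  -0.03  1.83 -0.04  1.35  0.51] 40.2
small_jar (array([0.46328319, 0.35677848]), np.float64(0.8589294647323662))
large_jar (array([0.36058853, 0.35601689]), np.float64(0.9037258634756595))
```

View pics/w36.png

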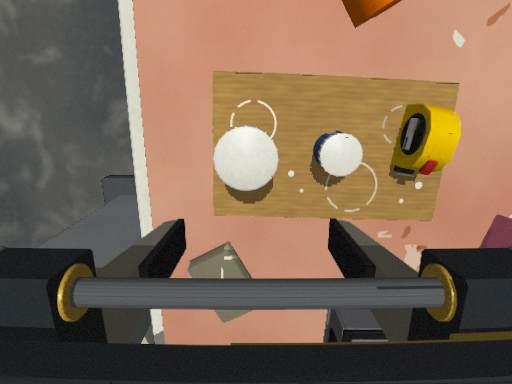

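Call:
move_arm(translation=[[-0.4, 1.5, -0.5], [-0.4, 1.4, -1], [0, 0, -2.5], [0, 0, -2.5], [0, 0, 0]], dr=[[0.015, 0.005, 0], [0.01, 0.005, 0], [0, 0, 0], [0, 0, 0], [0, 0, 0]], grip=[8.8, 8.8, 8.8, 8.8, 8.8])

```text
clock: 40.8
ee_pos: [0.3626, 0.3576, 0.1536]
eef_rot: [0.707, 0.707, -0.001, 0.004]
wrist_force: [-0.6, 0.5, 0.2]
grip_width: 0.0881
```

```bash
python3 s.py
```

```text
[0.3626 0.3576 0.1536] [[1.0, -0.001, 0.005], [0.005, -0.007, -1.0]] 0.0881 [-0.6  0.5  0.2] [ 0.55  0.07  1.86 -0.01  1.21  0.55] 40.8
```

Call:
move_arm(translation=[[-0.2, -0.1, -2.2], [0, 0, -2.2], [0, 0, -2.2], [0, 0, -1.5], [0, 0, 0]], dr=[[0, 0, 0], [0, 0, 0], [0, 0, 0], [0, 0, 0], [0, 0, 0]], grip=[8.8, 8.8, 8.8, 8.8, 8.8])

```text
clock: 41.22
ee_pos: [0.3601, 0.3594, 0.0709]
eef_rot: [0.708, 0.707, 0.0, 0.003]
wrist_force: [-0.7, -0.2, 0.5]
grip_width: 0.088
```

```bash
python3 s.py
```

```text
[0.3601 0.3594 0.0709] [[1.0, -0.002, 0.004], [0.004, -0.003, -1.0]] 0.088 [-0.7 -0.2  0.5] [ 0.55  0.19  1.92 -0.01  1.03  0.55] 41.2
```

Call:
move_arm(translation=[[0, -0.3, -0.8], [0, 0, 0], [0, 0, 0], [0, 0, 0], [0, 0, 0]], dr=[[0, 0, 0], [0, 0, 0], [0, 0, 0], [0, 0, 0], [0, 0, 0]], grip=[8.8, 5.5, 5.5, 5.5, 5.5], newtons=25)

```text
clock: 41.63
ee_pos: [0.3619, 0.3582, 0.066]
eef_rot: [0.708, 0.706, 0.003, 0.003]
wrist_force: [-1.6, -0.3, 1.9]
grip_width: 0.0633
```

Call:
move_arm(translation=[[0, 0, 0], [0, 0, 0], [0, 0, 0]], dr=[[0, 0, 0], [0, 0, 0], [0, 0, 0]], grip=[5.5, 5.5, 5.5])

```text
clock: 41.88
ee_pos: [0.3627, 0.3587, 0.0675]
eef_rot: [0.708, 0.706, 0.004, 0.003]
wrist_force: [-0.5, 0.3, -2.2]
grip_width: 0.0624
```

```bash
python3 s.py
```

```text
[0.3627 0.3587 0.0675] [[1.0, -0.002, 0.01], [0.01, 0.001, -1.0]] 0.0624 [-0.5  0.3 -2.2] [ 0.55  0.19  1.92 -0.    1.02  0.55] 41.9
```

Call:
move_arm(translation=[[0, 0, 2], [0, 0, 3], [0, 0, 3.5], [0, 0, 3], [1.5, -2.5, 2]], dr=[[0, 0, 0], [0, 0, 0], [0, 0, 0], [0, 0, 0], [0, 0, 0]], grip=[5.5, 5.5, 5.5, 5.5, 5.5])

```text
clock: 42.3
ee_pos: [0.3702, 0.3321, 0.2007]
eef_rot: [0.706, 0.708, -0.004, 0.0]
wrist_force: [0.8, -0.1, -1.1]
grip_width: 0.0624
```

Call:
move_arm(translation=[[1.8, -3.5, 0], [1.8, -3.5, 0], [1.8, -3.5, 0], [1.8, -3.5, 0], [1.8, -3.5, 0]], dr=[[0, 0, 0], [0, 0, 0], [0, 0, 0], [0, 0, 0], [0, 0, 0]], grip=[5.5, 5.5, 5.5, 5.5, 5.5])

```text
clock: 42.72
ee_pos: [0.4651, 0.1547, 0.2099]
eef_rot: [0.703, 0.711, 0.005, 0.004]
wrist_force: [1.8, 0.5, -2.0]
grip_width: 0.0627
```

Call:
move_arm(translation=[[1.8, -3.5, 0], [1.8, -3.5, 0], [1.8, -3.5, 0], [1.8, -3.5, 0], [1.8, -3.5, 0]], dr=[[0, 0, 0], [0, 0, 0], [0, 0, 0], [0, 0, 0], [0, 0, 0]], grip=[5.5, 5.5, 5.5, 5.5, 5.5])

```text
clock: 43.13
ee_pos: [0.5573, -0.0301, 0.2104]
eef_rot: [0.703, 0.711, 0.005, 0.004]
wrist_force: [1.1, 1.0, -0.5]
grip_width: 0.0625
```

```bash
python3 s.py
```

```text
[ 0.5573 -0.0301  0.2104] [[1.0, 0.011, 0.014], [0.014, 0.002, -1.0]] 0.0625 [ 1.1  1.  -0.5] [-0.27  0.13  1.69  0.01  1.32 -0.29] 43.1
```

Call:
move_arm(translation=[[1.9, -2.8, -0.5], [1.9, -2.8, -0.5], [1.8, -2.6, -1], [0, 0, -1], [0, 0, 0]], dr=[[0, 0, 0], [0, 0, 0], [0, 0, 0], [0, 0, 0], [0, 0, 0]], grip=[5.5, 5.5, 5.5, 5.5, 5.5])

```text
clock: 43.55
ee_pos: [0.6173, -0.1258, 0.1785]
eef_rot: [0.707, 0.708, 0.005, 0.006]
wrist_force: [-0.2, 0.4, -1.7]
grip_width: 0.0622
```

```bash
python3 s.py
```

```text
[ 0.6173 -0.1258  0.1785] [[1.0, 0.001, 0.016], [0.016, -0.001, -1.0]] 0.0622 [-0.2  0.4 -1.7] [-0.4   0.33  1.51  0.01  1.29 -0.4 ] 43.5
```

Call:
move_arm(translation=[[-0.2, 0.4, -1.0], [0, 0, -1.0], [0, 0, -0.8], [0, 0, 0]], dr=[[0.0, 0.004, 0], [0, 0, 0], [0, 0, 0], [0, 0, 0]], grip=[5.5, 5.5, 5.5, 5.5])

```text
clock: 43.88
ee_pos: [0.6133, -0.1183, 0.1478]
eef_rot: [0.706, 0.708, 0.003, 0.003]
wrist_force: [-0.2, 0.9, -0.9]
grip_width: 0.0626
```

```bash
python3 s.py
```

```text
[ 0.6133 -0.1183  0.1478] [[1.0, 0.004, 0.009], [0.009, 0.0, -1.0]] 0.0626 [-0.2  0.9 -0.9] [-0.39  0.35  1.54  0.    1.24 -0.39] 43.9
```

Good. Down ~8 mm to contact.

Call:
move_arm(translation=[[0.1, -0.2, -0.4], [0, 0, -0.3], [0, 0, -0.2]], dr=[[0, 0, 0], [0, 0, 0], [0, 0, 0]], grip=[5.5, 5.5, 5.5])

```text
clock: 44.13
ee_pos: [0.6141, -0.1182, 0.1386]
eef_rot: [0.705, 0.709, 0.004, 0.003]
wrist_force: [1.2, -0.8, -1.8]
grip_width: 0.0623
```

```bash
python3 s.py
```

```text
[ 0.6141 -0.1182  0.1386] [[1.0, 0.007, 0.01], [0.01, 0.0, -1.0]] 0.0623 [ 1.2 -0.8 -1.8] [-0.38  0.37  1.55  0.    1.22 -0.39] 44.1
```

Call:
move_arm(translation=[[0, -0.2, -0.3], [0, 0, -0.3]], dr=[[0, 0, 0], [0, 0, 0]], grip=[5.5, 5.5])

```text
clock: 44.3
ee_pos: [0.6144, -0.1193, 0.1384]
eef_rot: [0.704, 0.71, 0.004, 0.003]
wrist_force: [-9.7, 4.1, 16.6]
grip_width: 0.0625
```

```bash
python3 s.py
```

```text
[ 0.6144 -0.1193  0.1384] [[1.0, 0.008, 0.01], [0.01, 0.001, -1.0]] 0.0625 [-9.7  4.1 16.6] [-0.39  0.37  1.55  0.    1.22 -0.4 ] 44.3
```

Contact. Release and rise.

Call:
move_arm(translation=[[0, 0, 0.1], [0, 0, 0], [0, 0, 0], [0, 0, 0], [0, 0, 0]], dr=[[0, 0, 0], [0, 0, 0], [0, 0, 0], [0, 0, 0], [0, 0, 0]], grip=[5.5, 8.8, 8.8, 8.8, 8.8])

```text
clock: 44.72
ee_pos: [0.6165, -0.1198, 0.143]
eef_rot: [0.704, 0.71, 0.005, 0.006]
wrist_force: [0.8, -0.5, 0.7]
grip_width: 0.0864
```

Call:
move_arm(translation=[[0, 0, 2], [0, 0, 3], [0, 0, 3], [-1.0, 2.5, 2], [-1.5, 3.6, 0]], dr=[[0, 0, 0], [0, 0, 0], [0, 0, 0], [0, 0, 0], [0, 0, 0]], grip=[8.8, 8.8, 8.8, 8.8, 8.8])

```text
clock: 45.13
ee_pos: [0.5901, -0.0626, 0.2428]
eef_rot: [0.707, 0.707, 0.004, 0.004]
wrist_force: [0.3, 0.5, 0.7]
grip_width: 0.0883
```

```bash
python3 s.py
python3 - <<'E'
from h import *
c=capture('side');cv2.imwrite('pics/s40.png',cv2.resize(c['color'][130:260,170:330,::-1],None,fx=4,fy=4,interpolation=cv2.INTER_CUBIC))
E
```

```text
[ 0.5901 -0.0626  0.2428] [[1.0, 0.0, 0.011], [0.011, -0.001, -1.0]] 0.0883 [0.3 0.5 0.7] [-0.31  0.19  1.55  0.    1.39 -0.31] 45.1
```

View pics/s40.png

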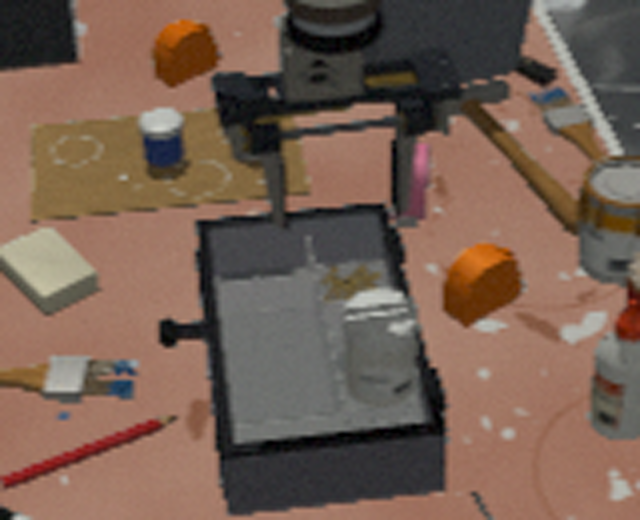

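Call:
move_arm(translation=[[-1.1, 3.6, -0.5], [-1.1, 3.6, -0.5], [-1.1, 3.6, -0.5], [-1.1, 3.6, -0.5], [-1.1, 3.6, -0.5]], dr=[[0, 0, 0], [0, 0, 0], [0, 0, 0], [0, 0, 0], [0, 0, 0]], grip=[7.0, 7.0, 7.0, 7.0, 7.0])

```text
clock: 45.6
ee_pos: [0.5315, 0.1254, 0.2169]
eef_rot: [0.708, 0.707, 0.005, 0.004]
wrist_force: [-0.2, 1.0, -0.1]
grip_width: 0.0696
```

Call:
move_arm(translation=[[-1.1, 3.6, -0.5], [-1.1, 3.6, -0.5], [-1.1, 3.6, -0.5], [-1.1, 3.6, -0.5], [-1.1, 3.6, -0.5]], dr=[[0, 0, 0], [0, 0, 0], [0, 0, 0], [0, 0, 0], [0, 0, 0]], grip=[7.0, 7.0, 7.0, 7.0, 7.0])

```text
clock: 46.02
ee_pos: [0.472, 0.3134, 0.1894]
eef_rot: [0.708, 0.706, 0.005, 0.004]
wrist_force: [1.2, -0.5, 0.4]
grip_width: 0.0694
```

```bash
python3 s.py
```

```text
[0.472  0.3134 0.1894] [[1.0, -0.002, 0.013], [0.013, 0.001, -1.0]] 0.0694 [ 1.2 -0.5  0.4] [ 0.37  0.17  1.68 -0.    1.28  0.38] 46.0
```

Call:
move_arm(translation=[[-0.4, 2.0, -1], [-0.4, 1.8, -1], [0, 0, -1], [0, 0, 0], [0, 0, 0]], dr=[[0, 0.005, 0], [0, 0, 0], [0, 0, 0], [0, 0, 0], [0, 0, 0]], grip=[6.8, 6.8, 6.8, 6.8, 6.8])

```text
clock: 46.43
ee_pos: [0.4586, 0.3592, 0.155]
eef_rot: [0.704, 0.71, 0.002, 0.001]
wrist_force: [-0.5, 0.5, 0.6]
grip_width: 0.0681
```

```bash
python3 s.py
```

```text
[0.4586 0.3592 0.155 ] [[1.0, 0.009, 0.005], [0.004, 0.001, -1.0]] 0.0681 [-0.5  0.5  0.6] [ 0.46  0.25  1.66 -0.    1.23  0.45] 46.4
```

Call:
move_arm(translation=[[0.5, -0.2, -2.0], [0, 0, -2.5], [0, 0, -2.5], [0, 0, -2.5], [0, 0, 0]], dr=[[0, 0, 0], [0, 0, 0], [0, 0, 0], [0, 0, 0], [0, 0, 0]], grip=[6.8, 6.8, 6.8, 6.8, 6.8])

```text
clock: 46.85
ee_pos: [0.4695, 0.3522, 0.0615]
eef_rot: [0.706, 0.708, 0.006, 0.003]
wrist_force: [-1.3, -0.4, -0.4]
grip_width: 0.0678
```

```bash
python3 s.py
```

```text
[0.4695 0.3522 0.0615] [[1.0, 0.002, 0.013], [0.013, 0.003, -1.0]] 0.0678 [-1.3 -0.4 -0.4] [ 0.44  0.37  1.71 -0.    1.05  0.44] 46.9
```

Call:
move_arm(translation=[[-0.5, 0.3, -1.0], [0, 0, -0.8], [0, 0, 0]], dr=[[0, 0.004, 0], [0, 0, 0], [0, 0, 0]], grip=[6.8, 6.8, 6.8])

```text
clock: 47.1
ee_pos: [0.4668, 0.3537, 0.0451]
eef_rot: [0.708, 0.707, 0.006, 0.003]
wrist_force: [-0.3, 0.4, -0.1]
grip_width: 0.068
```

```bash
python3 s.py
```

```text
[0.4668 0.3537 0.0451] [[1.0, -0.001, 0.012], [0.012, 0.004, -1.0]] 0.068 [-0.3  0.4 -0.1] [ 0.44  0.4   1.71 -0.    1.02  0.44] 47.1
```

Call:
move_arm(translation=[[-0.3, 0.2, -0.4], [0, 0, 0], [0, 0, 0], [0, 0, 0], [0, 0, 0]], dr=[[0, 0, 0], [0, 0, 0], [0, 0, 0], [0, 0, 0], [0, 0, 0]], grip=[6.8, 4.0, 4.0, 4.0, 4.0], newtons=20)

```text
clock: 47.52
ee_pos: [0.4659, 0.3572, 0.0448]
eef_rot: [0.707, 0.707, 0.009, 0.004]
wrist_force: [0.1, -0.5, -2.0]
grip_width: 0.0464
```

Call:
move_arm(translation=[[0, 0, 0], [0, 0, 0], [0, 0, 0]], dr=[[0, 0, 0], [0, 0, 0], [0, 0, 0]], grip=[4.0, 4.0, 4.0])

```text
clock: 47.77
ee_pos: [0.4659, 0.3573, 0.0451]
eef_rot: [0.707, 0.707, 0.009, 0.004]
wrist_force: [-1.0, 0.6, -1.7]
grip_width: 0.0464
```

```bash
python3 s.py
```

```text
[0.4659 0.3573 0.0451] [[1.0, -0.001, 0.018], [0.018, 0.007, -1.0]] 0.0464 [-1.   0.6 -1.7] [ 0.45  0.4   1.72 -0.    1.01  0.45] 47.8
```

Call:
move_arm(translation=[[0, 0, 2], [0, 0, 3], [0, 0, 3.5], [0, 0, 3], [1.2, -2.5, 2]], dr=[[0, 0, 0], [0, 0, 0], [0, 0, 0], [0, 0, 0], [0, 0, 0]], grip=[4.0, 4.0, 4.0, 4.0, 4.0])

```text
clock: 48.18
ee_pos: [0.4696, 0.3313, 0.1764]
eef_rot: [0.706, 0.708, 0.0, -0.0]
wrist_force: [0.1, -0.7, -1.4]
grip_width: 0.0463
```

Call:
move_arm(translation=[[1.4, -3.5, 0], [1.4, -3.5, 0], [1.4, -3.5, 0], [1.4, -3.5, 0], [1.4, -3.5, 0]], dr=[[0, 0, 0], [0, 0, 0], [0, 0, 0], [0, 0, 0], [0, 0, 0]], grip=[4.0, 4.0, 4.0, 4.0, 4.0])

```text
clock: 48.6
ee_pos: [0.5441, 0.1542, 0.1855]
eef_rot: [0.703, 0.712, 0.008, 0.003]
wrist_force: [0.5, 1.4, -1.6]
grip_width: 0.0463
```

Call:
move_arm(translation=[[1.4, -3.5, 0], [1.4, -3.5, 0], [1.4, -3.5, 0], [1.4, -3.0, 0], [0, 0, 0]], dr=[[0, 0, 0], [0, 0, 0], [0, 0, 0], [0, 0, 0], [0, 0, 0]], grip=[4.0, 4.0, 4.0, 4.0, 4.0])

```text
clock: 49.02
ee_pos: [0.6031, 0.0053, 0.1855]
eef_rot: [0.705, 0.709, 0.008, 0.005]
wrist_force: [-1.0, 0.4, -1.6]
grip_width: 0.0461
```

```bash
python3 s.py
```

```text
[0.6031 0.0053 0.1855] [[1.0, 0.006, 0.018], [0.018, 0.003, -1.0]] 0.0461 [-1.   0.4 -1.6] [-0.19  0.26  1.58  0.01  1.28 -0.2 ] 49.0
```

Call:
move_arm(translation=[[0.7, -1.4, -1.5], [0.6, -1.2, -1.5], [0, 0, -1.5], [0, 0, -0.5], [0, 0, 0]], dr=[[0, 0, 0], [0, 0, 0], [0, 0, 0], [0, 0, 0], [0, 0, 0]], grip=[4.0, 4.0, 4.0, 4.0, 4.0])

```text
clock: 49.43
ee_pos: [0.6172, -0.0244, 0.1339]
eef_rot: [0.707, 0.708, 0.008, 0.006]
wrist_force: [0.5, -1.0, -2.4]
grip_width: 0.0465
```

```bash
python3 s.py
```

```text
[ 0.6172 -0.0244  0.1339] [[1.0, 0.001, 0.019], [0.019, 0.003, -1.0]] 0.0465 [ 0.5 -1.  -2.4] [-0.24  0.35  1.58  0.01  1.19 -0.24] 49.4
```

Call:
move_arm(translation=[[0, 0, -0.6], [0, 0, -0.5], [0, 0, -0.3], [0, 0, 0]], dr=[[0, 0, 0], [0, 0, 0], [0, 0, 0], [0, 0, 0]], grip=[4.0, 4.0, 4.0, 4.0])

```text
clock: 49.77
ee_pos: [0.6172, -0.0225, 0.1202]
eef_rot: [0.706, 0.708, 0.008, 0.006]
wrist_force: [0.1, -0.1, -1.5]
grip_width: 0.0462
```

```bash
python3 s.py
```

```text
[ 0.6172 -0.0225  0.1202] [[1.0, 0.003, 0.02], [0.02, 0.003, -1.0]] 0.0462 [ 0.1 -0.1 -1.5] [-0.24  0.36  1.59  0.01  1.17 -0.24] 49.8
```

Call:
move_arm(translation=[[0, -0.2, -0.3], [0, 0, -0.3]], dr=[[0, 0, 0], [0, 0, 0]], grip=[4.0, 4.0])

```text
clock: 49.93
ee_pos: [0.618, -0.0246, 0.1167]
eef_rot: [0.705, 0.709, 0.008, 0.007]
wrist_force: [-10.8, -0.5, 18.5]
grip_width: 0.0462
```

```bash
python3 s.py
```

```text
[ 0.618  -0.0246  0.1167] [[1.0, 0.005, 0.022], [0.022, 0.002, -1.0]] 0.0462 [-10.8  -0.5  18.5] [-0.24  0.37  1.59  0.01  1.16 -0.25] 49.9
```

Call:
move_arm(translation=[[0, 0, 0.1], [0, 0, 0], [0, 0, 0], [0, 0, 0], [0, 0, 0]], dr=[[0, 0, 0], [0, 0, 0], [0, 0, 0], [0, 0, 0], [0, 0, 0]], grip=[4.0, 7.0, 7.0, 7.0, 7.0])

```text
clock: 50.35
ee_pos: [0.6199, -0.0252, 0.1205]
eef_rot: [0.705, 0.709, 0.01, 0.01]
wrist_force: [-0.0, 1.2, 0.6]
grip_width: 0.0691
```

Call:
move_arm(translation=[[0, 0, 2], [0, 0, 3], [0, 0, 3.5], [0, 2.5, 2], [-0.6, 3.6, 0]], dr=[[0, 0, 0], [0, 0, 0], [0, 0, 0], [0, 0, -0.03], [0, 0, -0.04]], grip=[7.0, 7.0, 7.0, 7.0, 7.0])

```text
clock: 50.77
ee_pos: [0.6121, 0.0322, 0.2265]
eef_rot: [0.733, 0.68, 0.008, 0.008]
wrist_force: [0.5, 0.9, -0.3]
grip_width: 0.07
```

Call:
move_arm(translation=[[-0.5, 3.6, 0], [-0.5, 3.6, 0], [-0.5, 3.6, 0], [-0.5, 3.6, 0], [-0.5, 3.6, 0]], dr=[[0, 0, -0.04], [0, 0, -0.04], [0, 0, -0.03], [0, 0, 0], [0, 0, 0]], grip=[7.0, 7.0, 7.0, 7.0, 7.0])

```text
clock: 51.18
ee_pos: [0.5877, 0.218, 0.2312]
eef_rot: [0.773, 0.634, 0.011, 0.011]
wrist_force: [0.5, -0.6, -0.1]
grip_width: 0.0698
```

```bash
python3 s.py
python3 - <<'E'
from h import *
c=capture('side');cv2.imwrite('pics/s45.png',cv2.resize(c['color'][130:260,170:330,::-1],None,fx=4,fy=4,interpolation=cv2.INTER_CUBIC))
E
```

```text
[0.5877 0.218  0.2312] [[0.98, -0.197, 0.032], [0.032, -0.003, -0.999]] 0.0698 [ 0.5 -0.6 -0.1] [ 0.17  0.27  1.47 -0.01  1.36  0.37] 51.2
```

View pics/s45.png

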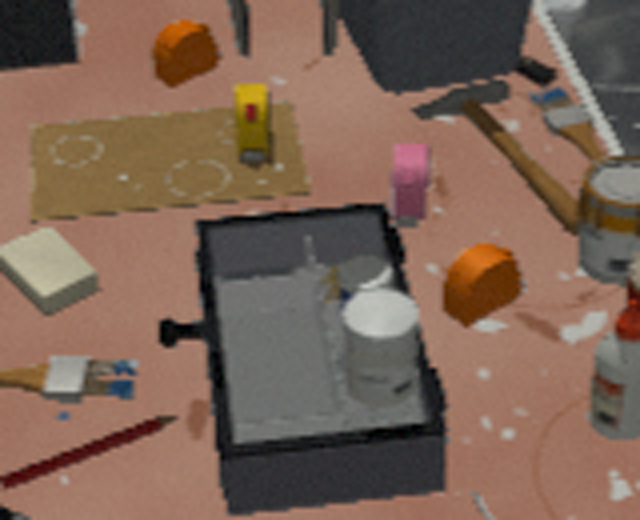

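Call:
move_arm(translation=[[-0.6, 3.5, -0.5], [-0.6, 3.5, -0.5], [-0.5, 3.5, -0.5], [-0.5, 3.5, -0.5], [0, 0, 0]], dr=[[0, 0.01, 0.02], [0, 0.01, 0], [0, 0, 0], [0, 0, 0], [0, 0, 0]], grip=[7.0, 7.0, 7.0, 7.0, 7.0])

```text
clock: 51.65
ee_pos: [0.5624, 0.3701, 0.211]
eef_rot: [0.764, 0.645, 0.006, 0.003]
wrist_force: [0.0, 0.2, 0.5]
grip_width: 0.0696
```

```bash
python3 s.py
python3 - <<'E'
from h import *
c,V,st=wrist(); save(c,'w46')
E
```

```text
[0.5624 0.3701 0.211 ] [[0.986, -0.168, 0.011], [0.012, 0.003, -1.0]] 0.0696 [0.  0.2 0.5] [ 0.4   0.42  1.33 -0.    1.38  0.57] 51.6
```

View pics/w46.png

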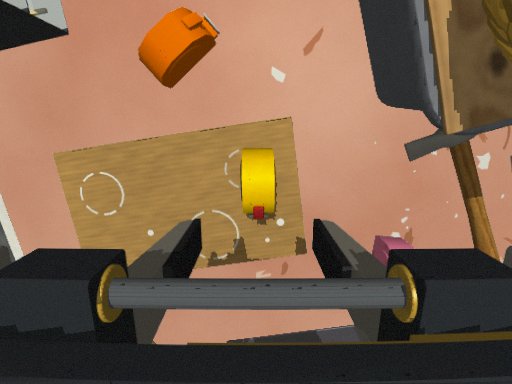

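Call:
move_arm(translation=[[0.2, 0, -2.5], [0, 0, -3], [0, 0, -3], [0, 0, -3], [0, 0, 0]], dr=[[0, 0, 0], [0, 0, 0], [0, 0, 0], [0, 0, 0], [0, 0, 0]], grip=[7.0, 7.0, 7.0, 7.0, 7.0])

```text
clock: 52.12
ee_pos: [0.5691, 0.3637, 0.0971]
eef_rot: [0.765, 0.644, 0.009, 0.006]
wrist_force: [-0.4, 0.7, -1.2]
grip_width: 0.0696
```

```bash
python3 s.py
```

```text
[0.5691 0.3637 0.0971] [[0.985, -0.169, 0.022], [0.022, 0.002, -1.0]] 0.0696 [-0.4  0.7 -1.2] [ 0.39  0.52  1.42 -0.01  1.17  0.57] 52.1
```

Call:
move_arm(translation=[[-0.4, 0.6, -1.5], [0, 0, -1.5], [0, 0, -1.0], [0, 0, 0]], dr=[[0, 0.006, 0], [0, 0, 0], [0, 0, 0], [0, 0, 0]], grip=[7.0, 7.0, 7.0, 7.0])

```text
clock: 52.45
ee_pos: [0.5684, 0.3659, 0.0588]
eef_rot: [0.766, 0.643, 0.008, 0.006]
wrist_force: [-1.5, 0.6, -0.1]
grip_width: 0.0701
```

```bash
python3 s.py;python3 - <<'E'
from h import *
c,V,st=wrist(); save(c,'w47')
E
```

```text
[0.5684 0.3659 0.0588] [[0.985, -0.173, 0.019], [0.019, 0.002, -1.0]] 0.0701 [-1.5  0.6 -0.1] [ 0.4   0.58  1.43 -0.01  1.12  0.57] 52.5
```

View pics/w47.png

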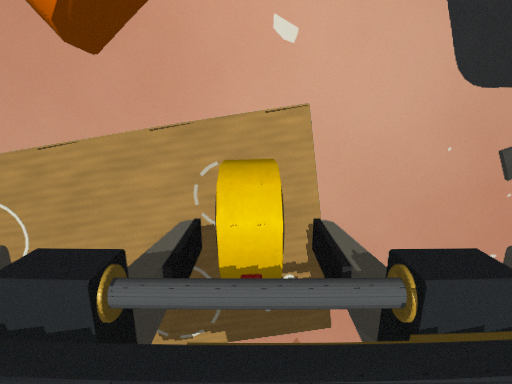

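Call:
move_arm(translation=[[-0.4, 0.4, -0.7], [0, 0, -0.6], [0, 0, 0], [0, 0, 0]], dr=[[0, 0.004, 0], [0, 0, 0], [0, 0, 0], [0, 0, 0]], grip=[7.0, 7.0, 7.0, 7.0])

```text
clock: 52.83
ee_pos: [0.568, 0.3711, 0.0507]
eef_rot: [0.766, 0.643, 0.011, 0.006]
wrist_force: [0.4, 0.2, 0.9]
grip_width: 0.0701
```

```bash
python3 s.py
```

```text
[0.568  0.3711 0.0507] [[0.985, -0.174, 0.022], [0.024, 0.005, -1.0]] 0.0701 [0.4 0.2 0.9] [ 0.4   0.59  1.43 -0.01  1.1   0.58] 52.8
```

Call:
move_arm(translation=[[-0.3, 0, -0.5], [0, 0, 0], [0, 0, 0], [0, 0, 0], [0, 0, 0]], dr=[[-0.008, 0.008, 0], [0, 0, 0], [0, 0, 0], [0, 0, 0], [0, 0, 0]], grip=[7.0, 3.0, 3.0, 3.0, 3.0], newtons=25)

```text
clock: 53.25
ee_pos: [0.5654, 0.3717, 0.0465]
eef_rot: [0.766, 0.643, 0.005, 0.007]
wrist_force: [-0.9, -0.2, 0.4]
grip_width: 0.0454
```

Call:
move_arm(translation=[[0, 0, 0], [0, 0, 0], [0, 0, 0], [0, 0, 0]], dr=[[0, 0, 0], [0, 0, 0], [0, 0, 0], [0, 0, 0]], grip=[3.0, 3.0, 3.0, 3.0])

```text
clock: 53.58
ee_pos: [0.5655, 0.3717, 0.0468]
eef_rot: [0.766, 0.643, 0.006, 0.007]
wrist_force: [-0.2, -0.2, 0.5]
grip_width: 0.0342
```

```bash
python3 s.py
```

```text
[0.5655 0.3717 0.0468] [[0.985, -0.173, 0.017], [0.017, -0.003, -1.0]] 0.0342 [-0.2 -0.2  0.5] [ 0.41  0.6   1.43 -0.01  1.1   0.59] 53.6
```

Call:
move_arm(translation=[[0, 0, 2], [0, 0, 3], [0, 0, 3.5], [0, 0, 3], [0.6, -2.5, 2]], dr=[[0, 0, 0], [0, 0, 0], [0, 0, 0], [0, 0, 0], [0, 0, 0]], grip=[3.0, 3.0, 3.0, 3.0, 3.0])

```text
clock: 54.0
ee_pos: [0.5617, 0.346, 0.1742]
eef_rot: [0.765, 0.644, -0.005, 0.002]
wrist_force: [0.9, -0.9, -2.6]
grip_width: 0.0336
```

Call:
move_arm(translation=[[0.8, -3.5, 0], [0.8, -3.5, 0], [0.8, -3.5, 0], [0.8, -3.5, 0], [0.8, -3.5, 0]], dr=[[0, 0, 0], [0, 0, 0], [0, 0, 0], [0, 0, 0], [0, 0, 0]], grip=[3.0, 3.0, 3.0, 3.0, 3.0])

```text
clock: 54.42
ee_pos: [0.6034, 0.1693, 0.1807]
eef_rot: [0.762, 0.648, 0.0, 0.004]
wrist_force: [0.2, 0.2, -2.8]
grip_width: 0.0337
```

```bash
python3 s.py
```

```text
[0.6034 0.1693 0.1807] [[0.987, -0.161, 0.006], [0.005, -0.006, -1.0]] 0.0337 [ 0.2  0.2 -2.8] [ 0.08  0.33  1.5  -0.01  1.3   0.25] 54.4
```

Call:
move_arm(translation=[[0.6, -2.8, -0.5], [0.6, -2.6, -0.5], [0.3, -2.4, -1], [0, 0, -1], [0, 0, 0]], dr=[[0, 0, 0], [0, 0, 0], [0, 0, 0], [0, 0, 0], [0, 0, 0]], grip=[3.0, 3.0, 3.0, 3.0, 3.0])

```text
clock: 54.83
ee_pos: [0.6185, 0.0788, 0.1477]
eef_rot: [0.765, 0.644, -0.002, 0.004]
wrist_force: [-1.1, 0.6, -3.0]
grip_width: 0.034
```

```bash
python3 s.py
```

```text
[0.6185 0.0788 0.1477] [[0.985, -0.17, 0.004], [0.003, -0.008, -1.0]] 0.034 [-1.1  0.6 -3. ] [-0.06  0.36  1.54 -0.01  1.24  0.11] 54.8
```

Call:
move_arm(translation=[[0.2, 0.4, -0.8], [0, 0, -0.8], [0, 0, -0.5], [0, 0, 0]], dr=[[0.003, -0.008, 0], [0, 0, 0], [0, 0, 0], [0, 0, 0]], grip=[3.0, 3.0, 3.0, 3.0])

```text
clock: 55.17
ee_pos: [0.6193, 0.0858, 0.1237]
eef_rot: [0.764, 0.645, 0.002, 0.004]
wrist_force: [-1.6, -0.2, -2.5]
grip_width: 0.0336
```

```bash
python3 s.py
```

```text
[0.6193 0.0858 0.1237] [[0.986, -0.168, 0.01], [0.009, -0.004, -1.0]] 0.0336 [-1.6 -0.2 -2.5] [-0.05  0.38  1.56 -0.    1.19  0.12] 55.2
```

Call:
move_arm(translation=[[0, -0.3, -0.3], [0, 0, -0.3], [0, 0, -0.1]], dr=[[0, -0.004, 0], [0, 0, 0], [0, 0, 0]], grip=[3.0, 3.0, 3.0])

```text
clock: 55.42
ee_pos: [0.6201, 0.0839, 0.1195]
eef_rot: [0.763, 0.646, 0.004, 0.007]
wrist_force: [-0.8, -0.8, 1.0]
grip_width: 0.034
```

```bash
python3 s.py
```

```text
[0.6201 0.0839 0.1195] [[0.986, -0.164, 0.016], [0.015, -0.006, -1.0]] 0.034 [-0.8 -0.8  1. ] [-0.06  0.39  1.56 -0.01  1.18  0.11] 55.4
```

Touching (+1 N). Release.

Call:
move_arm(translation=[[0, 0, -0.2], [0, 0, 0], [0, 0, 0], [0, 0, 0], [0, 0, 0]], dr=[[0, 0, 0], [0, 0, 0], [0, 0, 0], [0, 0, 0], [0, 0, 0]], grip=[3.0, 7.0, 7.0, 7.0, 7.0])

```text
clock: 55.83
ee_pos: [0.6227, 0.0845, 0.1221]
eef_rot: [0.762, 0.647, 0.007, 0.01]
wrist_force: [0.8, -0.5, 1.0]
grip_width: 0.0586
```

Call:
move_arm(translation=[[0, 0, 0], [0, 0, 2], [0, 0, 3], [0, 0, 3.5], [-1, 0, 3.5]], dr=[[0, 0, 0], [0, 0, 0], [0, 0, 0], [0, 0, 0], [0, 0, 0]], grip=[7.0, 7.0, 7.0, 7.0, 9.0])

```text
clock: 56.25
ee_pos: [0.6064, 0.0847, 0.2342]
eef_rot: [0.763, 0.647, -0.001, 0.003]
wrist_force: [1.5, -0.3, 0.6]
grip_width: 0.0743
```

```bash
python3 s.py
```

```text
[0.6064 0.0847 0.2342] [[0.987, -0.163, 0.004], [0.003, -0.005, -1.0]] 0.0743 [ 1.5 -0.3  0.6] [-0.06  0.25  1.49 -0.    1.39  0.11] 56.2
```

Call:
move_arm(translation=[[0.2, -0.9, 0.7], [0.2, -0.9, 0.7], [0.2, -0.9, 0.7], [0.2, -0.9, 0.7], [0.2, -0.9, 0.7]], dr=[[0, 0, 0.12], [0, 0, 0.12], [0, 0, 0.12], [0, 0, 0.12], [0, 0, 0.12]], grip=[9.19, 9.19, 9.19, 9.19, 9.19])

```text
clock: 56.67
ee_pos: [0.6192, 0.0404, 0.281]
eef_rot: [0.527, 0.85, 0.006, 0.007]
wrist_force: [-0.2, 0.4, 0.1]
grip_width: 0.0918
```

Call:
move_arm(translation=[[0.2, -0.9, 0.7], [0.2, -0.9, 0.7], [0.2, -0.9, 0.7], [0.2, -0.9, 0.7], [0.2, -0.9, 0.7]], dr=[[0, 0, 0.12], [0, 0, 0.12], [0, 0, 0.12], [0, 0, 0.12], [0, 0, 0.12]], grip=[9.19, 9.19, 9.19, 9.19, 9.19])

```text
clock: 57.08
ee_pos: [0.6296, -0.0066, 0.3175]
eef_rot: [0.241, 0.971, 0.009, 0.005]
wrist_force: [-0.0, 0.1, 0.3]
grip_width: 0.0918
```

Call:
move_arm(translation=[[0, -0.5, 0], [0, -0.5, 0], [0, -0.5, 0], [0, 0, 0], [0, 0, 0]], dr=[[0, 0, 0.12], [0, 0, 0.12], [0, 0, 0.12], [0, 0, 0.06], [0, 0, 0]], grip=[9.19, 9.19, 9.19, 9.19, 9.19])

```text
clock: 57.5
ee_pos: [0.6311, -0.0251, 0.3192]
eef_rot: [0.023, 1.0, 0.01, 0.005]
wrist_force: [0.4, 0.9, -0.7]
grip_width: 0.092
```

```bash
python3 s.py
cat > f2.py <<'E'
from h import *
c,V,st=wrist();save(c,'w50')
import pickle
c1,V1,st1=pickle.load(open('w1.pkl','rb'))
I={'tape_measure':(tapeP(),[.618,.084,-.02],True),'small_jar':(cyl(.0245,.05),[.617,-.024,0],False),'large_jar':(cyl(.0325,.084),[.6135,-.121,0],False)}
for t,(P,x0,y) in I.items():
    m=msk(c,t,proj(place(P,x0[0],x0[1],0,.0765),c,V).mean(0))
    if m is not None: print(t,fit(P,x0,.0765,[(c,V,m)],y))
E
python3 f2.py
```

```text
[ 0.6311 -0.0251  0.3192] [[0.045, 0.999, 0.02], [0.011, 0.019, -1.0]] 0.092 [ 0.4  0.9 -0.7] [-0.24  0.26  1.32  0.02  1.56 -1.77] 57.5
tape_measure (array([ 0.62121993,  0.0854271 , -0.24817737]), np.float64(0.8722580645161291))
small_jar (array([ 0.61833904, -0.02587939]), np.float64(0.8587030716723549))
large_jar (array([ 0.61339798, -0.12081779]), np.float64(0.89633129516398))
```

View pics/w50.png

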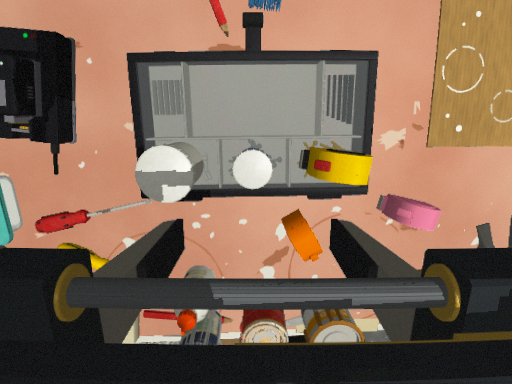

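Run:
```python
from h import *
c=capture('side');save(c,'s50')
a=cv2.imread('pics/side0.png')[130:330,180:330];b=cv2.imread('pics/s50.png')[130:330,180:330]
cv2.imwrite('pics/cmp.png',cv2.resize(np.hstack([a,b]),None,fx=2.6,fy=2.6,interpolation=cv2.INTER_CUBIC))
```

```text
(no output)
```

View pics/cmp.png

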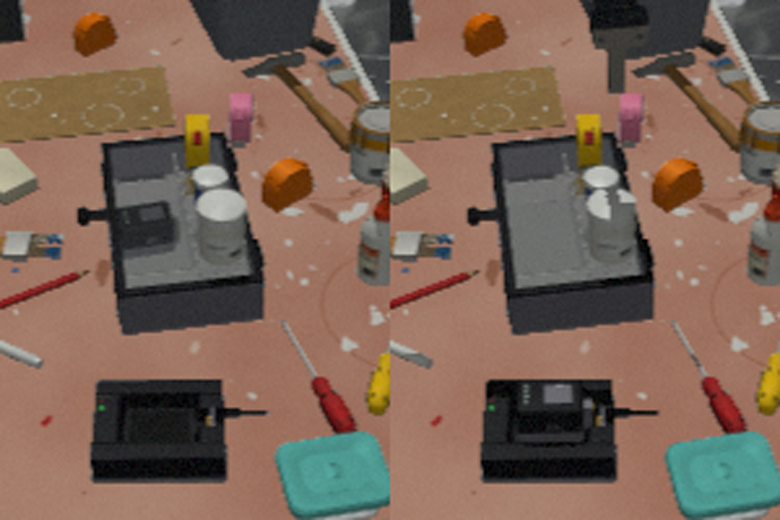

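Run:
```python
from h import *
print(sign_off())
```

```text
the job is handed in; nothing more can be done
None
```

I've handed the job in at about 58 s of the 147 s allowed. The sign-off gives no verdict, so whether it passed rests on my own checks.

**What I did:** I stood the tape measure and both jars on the cardboard, opened the lid to about 1.5 rad and put the pack in the charger bay. I then shut the lid by its tab and stood all three things back on it.

**Last checks:**
- **Tape and jars:** measured with the wrist camera in the same way as at the start, the tape and small jar are about 2 mm from where they stood and the large jar under 1 mm. All three look upright.
- **Lid:** it was pressed down to a clear stop (about 23 N). Its tab sits where it was in the first side picture.
- **Pack:** I released it at the height I had worked out for sitting on the bay floor. It looked level, with its tongue in the notch.
- **Arm:** clear of everything when I handed in.

**What went wrong on the way, all put right:**
- I lifted too early on the first tape grasp, so the fingers closed on nothing and the tape stayed put.
- The small jar was pressed onto the cardboard with about 34 N.
- A finger touched the lid tab off-centre, at about 15 N.
- The pack caught the +x edge of the bay at about 23 N, and I eased it back about 2 mm.

The grippers read 34 mm on the 38 mm tape both times, but the grip held.

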